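# Line up hex blanks in a V-channel against its stop pin

## Robot

A 7-joint arm with a two-finger parallel gripper is mounted at the origin on a cart in front of the work surface, level with it; the furniture and walls round the work are solid. World frame = base frame: x ahead of the robot, y to its left, z up, the work surface at z = 0. Lengths are in m, angles in rad, forces in N, time in s.
With the tool pointing down it reaches from about 0.4 to 0.85 m from the base axis. Payload 4.5 kg.
Tool frame: the origin (TCP) lies at the very end of the fingers, on their centre line; the grasp point (between the pads) lies 19 mm behind it (r.grip_point_offset is the distance from the TCP to the grasp point, in m); z points along the fingers, y is the line along which they close (so a half turn about z gives the same grasp; the last joint's range is limited). The gripper opens to 88 mm and grips with 3 to 60 N. Pads are 18 mm wide; open, the fingers measure 123 mm over their backs; the gripper's body (75 mm by 187 mm) begins 45 mm behind the grasp point.
Start: joints at [1.318, 0.689, -0.195, 1.565, 0.157, 0.902, -0.215], TCP at [0.177, -0.599, 0.212] pointing down, gripper open.
Joint ranges: [-3.01, 3.01], [-0.46, 2.08], [-1.47, 1.51], [0.13, 2.56], [-1, 4.14], [0.04, 2.09], [-2.66, 2.66]. Speed limits (rad/s): [2.57, 2.57, 3.14, 3.14, 3.14, 3.14, 3.14].

## Interface

Orientations are given as a unit quaternion [x, y, z, w].
In Python, from plant import r gives the robot as it stands.
- The arm moves only by the tool carry_out, never from a script. Its argument "rows" is a list of rows, each a list of 3 entries, a list of its own where there are three numbers: the shift along the tool's x, y, z in cm, then the turn, a rotation vector about the tool's x, y, z in degrees, then the closure, from 0 (fully open) to 1 (shut). A call has 1 to 12 rows; each row is the pose to reach, as a shift and turn from the pose commanded when the call began, along the tool's axes at that moment; what a row does not reach only later rows make up. A row lasts 1/10 s, in which the tool goes at most 50 mm and 8.59 degrees, less where a joint would pass 70% of its speed; a pose out of reach is approached as far as the arm can. A call with a gripper value outside its range is refused whole. The fingers move at their own pace and stop on an object; "newtons" is the grip in N (left out, the last holds). Time passes only in rows, so rows that repeat a pose let the fingers close. It gives the time, the measured TCP pose, the force, the opening and the grip force at its end, in the units of the state.
- r.get_state(): the state, without advancing time (a new reading comes with each control period).
- r.snapshot(name): name is "side" or "top"; returns a dict with "image" (480x640x3 uint8, red, green, blue), "fx", "fy", "cx", "cy" (pixels), "pose" (4x4, takes a point from camera to world coordinates). Camera axes: x right, y up, looking along -z (the intrinsics and any distortion apply to the point x, -y, -z); pixel columns grow to the right and rows downward; lengths in m; the calibration is good to about 2 mm. A picture is of the moment at which its call begins. There is no depth.
- r.finish_job(): hands the job in; it is judged then, once.
The state is a dict: "clock": time; "q": joint angles; "qd": joint speeds; "joint_torque": joint torques, N m; "tool_pos": TCP position; "eef_rot": TCP orientation; "contact_force": force on the tool from outside, world axes, zero at the start; "moment": the same for the moment, N m; "opening": opening from 0.0 (shut) to 1.0 (fully open); "finger_force": force on a finger pad.
Only numpy, scipy, OpenCV 4.12 (cv2) and the standard library are available. Lean on these libraries where they do the work, as an engineer would, in place of code of your own. Each camera call takes 0.05 s, during which the arm holds its last target. There are 200 camera calls.

## Task

Get the blanks ready for drilling: first push the red-handled stop pin through the holes in both blue cheeks at the low end of the V-channel, until its handle is home against a cheek. Then tip every dark grey hex blank into the channel so that they all lie along its fold and slide down into one close row, end to end, against the pin. Let go of everything, leave the pin in, and leave the tape measure, bit case and jar where they are.

Things in the scene. Friction and masses are not known exactly. Their poses are not given: they have to be found in the camera images.
- channel: Slippery aluminium V-channel, fixed on a stand. Origin on its fold line produced, under the axis of the pin holes at its low end, 36 mm above the table. x runs UP the fold (which rises 0.42 rad), y is level and square to the fold, z square to both, out of the V. The fold runs from x = +9 to +370 mm. The V opens 120 degrees (each wall rises 30 degrees), 52 mm wide at the rims, 15 mm above the fold.
- pin_hole (a point): Point midway between the two holes, on their axis (13 mm over the fold); axes as channel, the holes run along y. Two blue cheek plates, 32 mm long (x), stand at y = -37..-29 and +29..+37 mm, tops 31 mm above the fold, each with a round 13 mm hole here. Without the pin the low end is open and blanks slide out.
- pin_handle (a point): Stop pin: centre of its red block handle, 50 (x) x 22 (y) x 24 (z) mm. A round steel rod, 8 mm diameter, sticks out of the middle of its +x end along +x for 87 mm, the last 7 mm tapering to a 3 mm point. About 100 g; lies on its handle. Once home, the handle's end rests on one cheek's outside and the point stands 13 mm out of the other.
- pin_tip (a point): The point of the stop pin's rod (112 mm along +x from the handle's centre). Axes as the handle.
- blank_0_mid (a point): Dark grey metal hexagon bar blank, 22 mm across flats, 60 mm long, 80 to 170 g; this point is its centre (30 mm from each end). z is its long axis; two flats face along +x and -x, the others 60 degrees on. It starts standing on end. Lying in the fold, a long edge down, its centre is 12.7 mm above the fold line. None if absent.
- blank_1_mid (a point): Dark grey metal hexagon bar blank, 22 mm across flats, 60 mm long, 80 to 170 g; this point is its centre (30 mm from each end). z is its long axis; two flats face along +x and -x, the others 60 degrees on. It starts standing on end. Lying in the fold, a long edge down, its centre is 12.7 mm above the fold line. None if absent.
- blank_2_mid (a point): Dark grey metal hexagon bar blank, 22 mm across flats, 60 mm long, 80 to 170 g; this point is its centre (30 mm from each end). z is its long axis; two flats face along +x and -x, the others 60 degrees on. It starts standing on end. Lying in the fold, a long edge down, its centre is 12.7 mm above the fold line. None if absent.
- blank_3_mid (a point): Dark grey metal hexagon bar blank, 22 mm across flats, 60 mm long, 80 to 170 g; this point is its centre (30 mm from each end). z is its long axis; two flats face along +x and -x, the others 60 degrees on. It starts standing on end. Lying in the fold, a long edge down, its centre is 12.7 mm above the fold line. None if absent.
- blank_4_mid (a point): Dark grey metal hexagon bar blank, 22 mm across flats, 60 mm long, 80 to 170 g; this point is its centre (30 mm from each end). z is its long axis; two flats face along +x and -x, the others 60 degrees on. It starts standing on end. Lying in the fold, a long edge down, its centre is 12.7 mm above the fold line. None if absent.
- tape_measure: green tape measure, a bystander; origin at the centre of its underside.
- bit_box: dark blue drill bit case, a bystander; origin at the centre of its underside.
- salve_jar: small brown jar with a white lid, a bystander; origin at the centre of its underside.
- fold_top (a point): The high end of the fold line, 370 mm up the fold from channel's origin and 187 mm above the table; axes as channel.
- trough: The channel's fixed stand: plywood base 380 x 85 x 10 mm with three narrow wooden saddles. Origin on its underside near the middle, x level toward the high end.
Mind the look-alikes: they are no part of the job. What is shaped like the part that bears blank_1_mid but orange or yellow is not meant.

How it is judged:
On the way:
1. The stop pin is through the holes in both cheeks, its point out of the far one (((y of pin_tip in the frame of channel above 0.04 m and y of pin_handle in the frame of channel below -0.04 m) or (y of pin_tip in the frame of channel below -0.04 m and y of pin_handle in the frame of channel above 0.04 m)) and x of pin_tip in the frame of channel between -0.007 and 0.007 m and z of pin_tip in the frame of channel between 0.006 and 0.02 m and angle between the x axis of pin_handle and the y axis of channel, either way round below 0.15 rad), for 0.3 s.
At the end, for the whole second after the job is handed in: The pin's rod passes through both cheek holes, within 10 mm of fully home. Every blank present lies at rest along the fold (within 0.12 rad, 6 mm sideways), end to end in one row: the first within 8 mm of the pin, gaps between neighbours under 6 mm. Nothing is held (all of step 1 and y of blank_0_mid in the frame of channel between -0.006 and 0.006 m and z of blank_0_mid in the frame of channel between 0.009 and 0.019 m and x of blank_0_mid in the frame of channel between 0.022 and 0.287 m and angle between the z axis of each of blank_0_mid, blank_1_mid, blank_2_mid, blank_3_mid, blank_4_mid and the x axis of channel, either way round below 0.12 rad and linear speed of each of blank_0, blank_1, blank_2, blank_3, blank_4 below 0.02 m/s and (x of blank_0_mid in the frame of channel below 0.042 m or distance between blank_0_mid and blank_1_mid below 0.066 m or distance between blank_0_mid and blank_2_mid below 0.066 m or distance between blank_0_mid and blank_3_mid below 0.066 m or distance between blank_0_mid and blank_4_mid below 0.066 m) and y of blank_1_mid in the frame of channel between -0.006 and 0.006 m and z of blank_1_mid in the frame of channel between 0.009 and 0.019 m and x of blank_1_mid in the frame of channel between 0.022 and 0.287 m and (x of blank_1_mid in the frame of channel below 0.042 m or distance between blank_1_mid and blank_0_mid below 0.066 m or distance between blank_1_mid and blank_2_mid below 0.066 m or distance between blank_1_mid and blank_3_mid below 0.066 m or distance between blank_1_mid and blank_4_mid below 0.066 m) and y of blank_2_mid in the frame of channel between -0.006 and 0.006 m and z of blank_2_mid in the frame of channel between 0.009 and 0.019 m and x of blank_2_mid in the frame of channel between 0.022 and 0.287 m and (x of blank_2_mid in the frame of channel below 0.042 m or distance between blank_2_mid and blank_0_mid below 0.066 m or distance between blank_2_mid and blank_1_mid below 0.066 m or distance between blank_2_mid and blank_3_mid below 0.066 m or distance between blank_2_mid and blank_4_mid below 0.066 m) and y of blank_3_mid in the frame of channel between -0.006 and 0.006 m and z of blank_3_mid in the frame of channel between 0.009 and 0.019 m and x of blank_3_mid in the frame of channel between 0.022 and 0.287 m and (x of blank_3_mid in the frame of channel below 0.042 m or distance between blank_3_mid and blank_0_mid below 0.066 m or distance between blank_3_mid and blank_1_mid below 0.066 m or distance between blank_3_mid and blank_2_mid below 0.066 m or distance between blank_3_mid and blank_4_mid below 0.066 m) and y of blank_4_mid in the frame of channel between -0.006 and 0.006 m and z of blank_4_mid in the frame of channel between 0.009 and 0.019 m and x of blank_4_mid in the frame of channel between 0.022 and 0.287 m and (x of blank_4_mid in the frame of channel below 0.042 m or distance between blank_4_mid and blank_0_mid below 0.066 m or distance between blank_4_mid and blank_1_mid below 0.066 m or distance between blank_4_mid and blank_2_mid below 0.066 m or distance between blank_4_mid and blank_3_mid below 0.066 m) and x of any of blank_0_mid, blank_1_mid, blank_2_mid, blank_3_mid, blank_4_mid in the frame of channel below 0.042 m); the robot touches nothing.
It fails at once if The green tape measure is moved more than 3 cm (distance of tape_measure from where it was at the start of the episode above 0.03 m).
It fails at once if The dark blue drill bit case is moved more than 3 cm (distance of bit_box from where it was at the start of the episode above 0.03 m).
It fails at once if The small brown jar with a white lid is moved more than 3 cm (distance of salve_jar from where it was at the start of the episode above 0.03 m).
Of blank_0, blank_1, blank_2, blank_3, blank_4 only 4 to 5 are there at a start; the rules pass over those that are not, and their reading is None.
At some moment in a run one of blank_0, blank_1, blank_2, blank_3, blank_4, stop_pin may be knocked a few centimetres aside while the robot is not near it.
Once in a run the grip may slacken for a moment while it holds something.
It also fails if it takes over 192 s, if anything falls off the work surface, if the arm or the gripper's body presses on something with over 40 N, if the wrist force passes 120 N, or if a joint passes its speed limit or range.

## Working session

There is one attempt and no reset: what is moved stays moved. The work goes in short steps, Python scripts to look and compute and a tool call to move; the robot and the scene stay as the last step left them, time stands still between calls to the robot, and variables do not carry over. Pictures are saved under pics/ and viewed, at most 14 in all, crops included, and the job is handed in when it is done.

Besides the shell and the picture viewer there is one more tool, called after "Call:" by a JSON object that holds its "op" and its "data". carry_out: Moves the arm, as the interface text tells. Its arguments: {"type":"object","properties":{"rows":{"type":"array"},"newtons":{"type":"number"}},"required":["rows"]}

```bash
ls; mkdir -p pics; python3 - <<'E'
from plant import r
import cv2,pickle
s=r.get_state();print(s)
for n in("side","top"):
    d=r.snapshot(n);cv2.imwrite(f"pics/{n}0.png",d["image"][:,:,::-1]);pickle.dump(d,open(f"{n}0.pkl","wb"))
    print({k:v for k,v in d.items() if k!="image"})
E
```

```text
pics
{'clock': 0.0, 'q': array([ 1.31783289,  0.68993325, -0.19452598,  1.56637985,  0.15727138,
        0.9024893 , -0.21509316]), 'qd': array([-0.0008368 ,  0.00061124, -0.00028377, -0.00011426,  0.00160901,
        0.0014432 , -0.00059876]), 'joint_torque': array([-7.70202168e-04, -5.27565265e+01, -1.26669366e+00, -1.53428131e+01,
       -5.25245850e-02,  6.52953837e-03,  1.43925954e-04]), 'tool_pos': array([ 0.17654616, -0.59882236,  0.21163249]), 'eef_rot': array([ 9.89731802e-01,  1.42934009e-01, -1.83415441e-04, -8.91632325e-04]), 'contact_force': array([0.14141102, 0.00597017, 0.27229114]), 'moment': array([ 0.05056054, -0.00564319, -0.00818735]), 'finger_force': 0.0, 'opening': 0.9941785485214234}
{'fx': 529.7224085462791, 'fy': 529.7224085462791, 'cx': 323.68889252820406, 'cy': 238.11987389111397, 'pose': array([[ 0.92146405,  0.15455526, -0.35639398,  0.20624811],
       [-0.3876833 ,  0.30775766, -0.86889981, -0.95817294],
       [-0.02461006,  0.93882794,  0.34350611,  0.49312883],
       [ 0.        ,  0.        ,  0.        ,  1.        ]])}
{'fx': 549.955754836909, 'fy': 549.955754836909, 'cx': 320.377334212175, 'cy': 247.08894085499836, 'pose': array([[-0.02599054,  0.99389586, -0.10721713,  0.49039571],
       [-0.99958449, -0.02450142,  0.01518306, -0.00740821],
       [ 0.01246341,  0.10756719,  0.99411969,  1.26734124],
       [ 0.        ,  0.        ,  0.        ,  1.        ]])}
```

View pics/side0.png

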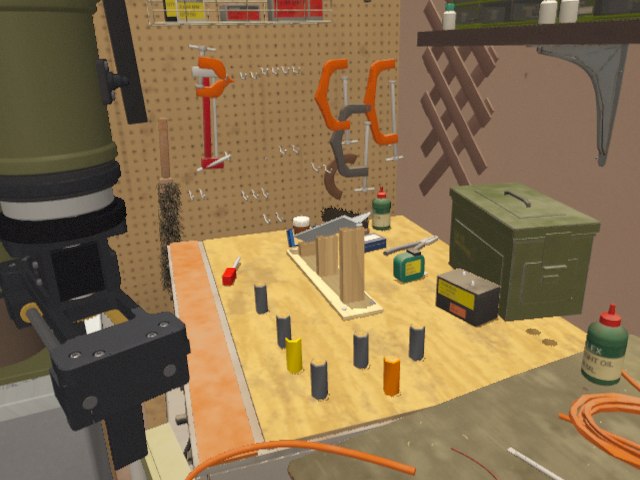

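View pics/top0.png

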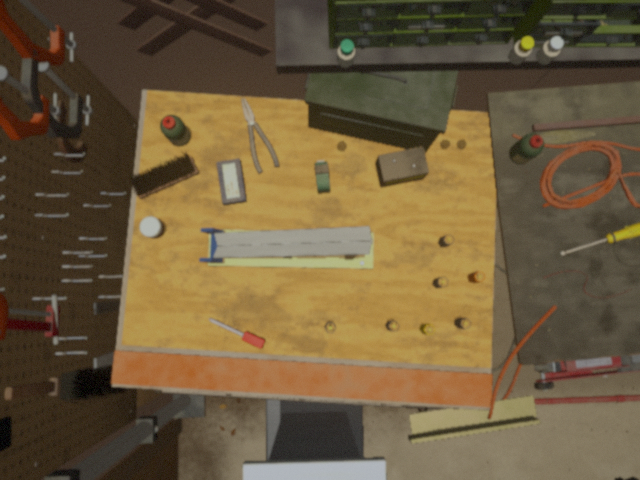

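The side view shows dark blanks at (261,298), (283,330), (319,379), (361,350) and (417,342). It shows the pin's red handle at (230,276). In the top view the pin handle is at (254,340) with its rod pointing to (210,320). The cheeks are at (208,245), and the channel runs right and upward to (372,240).

Look-alikes, with pixels:
- **Blanks:** yellow bar, side (294,354) / top (426,328), and orange bar, side (391,375) / top (477,277). I reject both on colour.
- **Pin:** red-capped bottles, side (381,195) and (610,312), the yellow screwdriver, top (610,238), and the red wall tools. I choose the red block with the steel rod.

```bash
cat > h.py <<'E'
import numpy as np,cv2,pickle
from scipy.spatial.transform import Rotation as R
def ray(d,u,v):
    P=d["pose"];c=np.array([(u-d["cx"])/d["fx"],-(v-d["cy"])/d["fy"],-1.])
    return P[:3,3],P[:3,:3]@c
def onz(d,u,v,z):
    o,k=ray(d,u,v);return o+k*(z-o[2])/k[2]
def tri(a,pa,b,pb):
    o1,k1=ray(a,*pa);o2,k2=ray(b,*pb)
    t=np.linalg.lstsq(np.c_[k1,-k2],o2-o1,rcond=None)[0]
    p,q=o1+t[0]*k1,o2+t[1]*k2;return (p+q)/2,np.linalg.norm(p-q)
def proj(d,X):
    c=d["pose"][:3,:3].T@(np.asarray(X)-d["pose"][:3,3]);return d["cx"]+d["fx"]*c[0]/-c[2],d["cy"]+d["fy"]*c[1]/c[2]
def hsv(d): return cv2.cvtColor(d["image"],cv2.COLOR_RGB2HSV)
def blobs(m,box,amin):
    x0,y0,x1,y1=box;k=np.zeros_like(m);k[y0:y1,x0:x1]=m[y0:y1,x0:x1]
    n,l,s,c=cv2.connectedComponentsWithStats(k)
    return [(c[i].round(1),s[i].tolist()) for i in range(1,n) if s[i,4]>=amin]
E
python3 - <<'E'
from h import *
S=pickle.load(open("side0.pkl","rb"));T=pickle.load(open("top0.pkl","rb"))
hs,ht=hsv(S),hsv(T)
for u,v in[(261,298),(361,350),(294,354),(230,276)]:print("side",hs[v,u])
for u,v in[(330,326),(392,325),(426,328),(254,340),(208,245),(300,243),(300,265),(215,321)]:print("top",ht[v,u])
a=cv2.resize(S["image"][190:410,210:440],None,fx=2.6,fy=2.6,interpolation=2)
b=cv2.resize(T["image"][215:355,190:490],None,fx=2.66,fy=2.66,interpolation=2)
cv2.imwrite("pics/c1.png",a[:,:,::-1]);cv2.imwrite("pics/c2.png",b[:,:,::-1]);print(a.shape,b.shape)
E
```

```text
side [15 13 78]
side [ 8 14 75]
side [ 25 255 185]
side [  2 226 223]
top [ 26 141 154]
top [ 23 149 171]
top [ 21 157 169]
top [  5 152 183]
top [ 23 111 168]
top [ 28  24 150]
top [ 31  67 182]
top [ 16  24 159]
(572, 598, 3) (372, 798, 3)
```

View pics/c1.png

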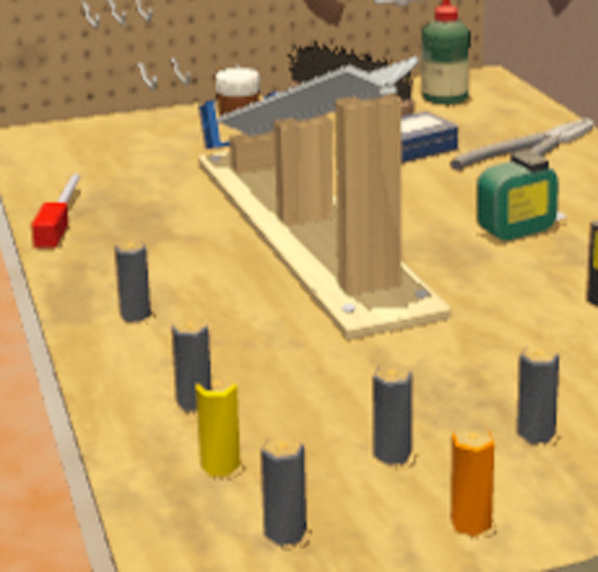

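View pics/c2.png

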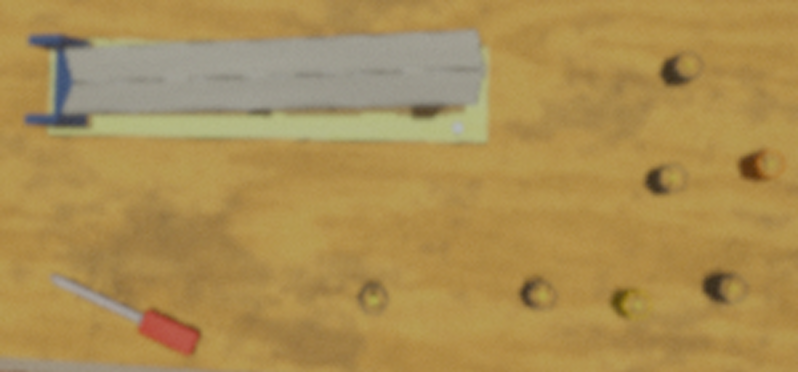

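The crops show five dark blanks, one yellow and one orange. The pin is a red handle with a steel rod, and the blue cheeks are at the left (low) end. In the top crop the fold runs from (72,81) to (483,69).

```bash
python3 - <<'E'
from h import *
np.set_printoptions(precision=4,suppress=True)
S=pickle.load(open("side0.pkl","rb"));T=pickle.load(open("top0.pkl","rb"))
hs,ht=hsv(S),hsv(T)
f=lambda u,v:(190+(u+.5)/2.66-.5,215+(v+.5)/2.66-.5)
lo=onz(T,*f(72,81),.036+.009*np.sin(.42));hi=onz(T,*f(483,69),.187)
print("fold",lo,hi,"len",np.linalg.norm(hi-lo))
d=(hi-lo)[:2];d/=np.linalg.norm(d);print("dir",d,"yaw",np.degrees(np.arctan2(d[1],d[0])))
# blue cheeks top view
m=((ht[...,0]>100)&(ht[...,0]<125)&(ht[...,1]>90)).astype(np.uint8)
for c,s in blobs(m,(195,225,225,270),8):print("blue",c,s,onz(T,*c,.062))
for p in[(30,42),(88,42),(28,120),(88,120)]:print("cheek corner",onz(T,*f(*p),.065))
# blanks
dark=((hs[...,2]<110)&(hs[...,1]<90)).astype(np.uint8)
for c,s in blobs(dark,(240,270,440,410),120):
    u=s[0]+s[2]/2-.5
    top=onz(S,c[0],c[1],.030); print("blank",c,s,top,"top px",proj(T,top+[0,0,.03]))
dt=(ht[...,2]<125).astype(np.uint8)
for c,s in blobs(dt,(315,230,490,345),15):print("topdark",c,s,onz(T,*c,.03))
red=((ht[...,0]<8)&(ht[...,1]>130)|(ht[...,0]>172)&(ht[...,1]>110)).astype(np.uint8)
for c,s in blobs(red,(200,310,280,360),20):
    print("red",c,s,onz(T,*c,.02))
    ys,xs=np.nonzero(red[310:360,200:280]);print(cv2.minAreaRect(np.c_[xs+200,ys+310].astype(np.float32)))
rs=(((hs[...,0]<8)|(hs[...,0]>172))&(hs[...,1]>150)).astype(np.uint8)
for c,s in blobs(rs,(210,250,250,300),20):print("redside",c,s,onz(S,*c,.012), [tri(S,c,T,b[0]) for b in blobs(red,(200,310,280,360),20)])
print("tip",onz(T,*f(52,277),.012), "rodbase",onz(T,*f(143,319),.012),"handle end",onz(T,*f(194,343),.02))
E
```

```text
fold [0.6329 0.2059 0.0397] [ 0.6173 -0.125   0.187 ] len 0.36257573392286574
dir [-0.0472 -0.9989] yaw -92.70286956954273
blue [213.  244.9] [212, 237, 4, 18, 47] [0.6311 0.2103 0.062 ]
cheek corner [0.6633 0.236  0.065 ]
cheek corner [0.6621 0.1881 0.065 ]
cheek corner [0.5986 0.2378 0.065 ]
cheek corner [0.5974 0.1886 0.065 ]
blank [260.9 299.4] [255, 286, 13, 28, 285] [ 0.4427 -0.0517  0.03  ] top px (np.float64(334.36656529950824), np.float64(328.14253569358993))
blank [283.2 330.5] [277, 316, 14, 32, 325] [ 0.4436 -0.1839  0.03  ] top px (np.float64(395.0201930523014), np.float64(326.0715940456409))
blank [416.4 343.6] [409, 327, 16, 34, 433] [ 0.6279 -0.3175  0.03  ] top px (np.float64(451.7388797684363), np.float64(240.5889867579196))
blank [360.5 351.7] [354, 335, 14, 33, 420] [ 0.5344 -0.3006  0.03  ] top px (np.float64(446.2800469930117), np.float64(282.9696833095239))
blank [319.  381.2] [311, 362, 17, 38, 505] [ 0.4441 -0.3458  0.03  ] top px (np.float64(469.0036611005591), np.float64(323.8858543828003))
topdark [442.4 242.1] [438, 236, 11, 11, 69] [ 0.6284 -0.3037  0.03  ]
topdark [349.8 255.8] [344, 254, 13, 5, 54] [ 0.6024 -0.0923  0.03  ]
topdark [471.4 277.5] [468, 273, 8, 10, 51] [ 0.5464 -0.3654  0.03  ]
topdark [435.9 282.9] [433, 278, 8, 10, 54] [ 0.5363 -0.2844  0.03  ]
topdark [458.4 322.2] [454, 317, 11, 12, 84] [ 0.4473 -0.3306  0.03  ]
topdark [388.1 324.5] [386, 320, 7, 10, 35] [ 0.4463 -0.173   0.03  ]
topdark [422.2 327.5] [420, 324, 6, 9, 32] [ 0.4377 -0.2489  0.03  ]
red [253.  339.3] [243, 332, 21, 16, 181] [0.4212 0.1297 0.02  ]
((252.90000915527344, 339.2000427246094), (21.466251373291016, 8.497057914733887), 26.56505012512207)
redside [228.9 275.9] [222, 268, 14, 17, 189] [0.4201 0.1276 0.012 ] [(array([0.4207, 0.1307, 0.0106]), np.float64(4.9355483118342136e-05))]
tip [0.4691 0.2286 0.012 ] rodbase [0.4318 0.1519 0.012 ] handle end [0.411  0.1083 0.02  ]
```

```bash
python3 - <<'E'
from h import *
np.set_printoptions(precision=4,suppress=True)
S=pickle.load(open("side0.pkl","rb"));T=pickle.load(open("top0.pkl","rb"))
f=lambda u,v:(190+(u+.5)/2.66-.5,215+(v+.5)/2.66-.5)
caps=[(372,298),(541,291),(733,288),(673,178),(688,66)]
side=[(260.9,299.4),(283.2,330.5),(319,381.2),(360.5,351.7),(416.4,343.6)]
for c,s in zip(caps,side):
    p=onz(T,*f(*c),.06);print("cap",p[:2],"side@z.027",onz(S,*s,.027)[:2], "proj base",proj(S,[*p[:2],0]))
print("hole guess proj side", proj(S,[.632,.22,.048]))
E
```

```text
cap [ 0.446  -0.0412] side@z.027 [ 0.4442 -0.0458] proj base (np.float64(262.0170944495623), np.float64(310.51583064177987))
cap [ 0.448  -0.1798] side@z.027 [ 0.4452 -0.1789] proj base (np.float64(285.69201221232004), np.float64(343.88283749411397))
cap [ 0.4463 -0.3377] side@z.027 [ 0.4456 -0.3418] proj base (np.float64(318.8683259239469), np.float64(394.82763648804604))
cap [ 0.5376 -0.2928] side@z.027 [ 0.5366 -0.2963] proj base (np.float64(360.14142980385583), np.float64(364.78796318821384))
cap [ 0.6305 -0.31  ] side@z.027 [ 0.6307 -0.3133] proj base (np.float64(414.69942209722547), np.float64(356.7524540018209))
hole guess proj side (np.float64(302.3587864688041), np.float64(233.93484499536342))
```

```bash
cat >> h.py <<'E'
def down(yaw,tilt=0,about=None):
    c,s=np.cos(np.radians(yaw)),np.sin(np.radians(yaw))
    M=np.array([[c,s,0],[s,-c,0],[0,0,-1.]])
    if tilt: M=R.from_rotvec(np.radians(tilt)*np.asarray(about)).as_matrix()@M
    return M
def go(targets):
    "targets: list of (pos, R); shifts in cm and turns in deg from the pose now"
    from plant import r
    s=r.get_state();p=s["tool_pos"];M=R.from_quat(s["eef_rot"]).as_matrix()
    print("t",round(s["clock"],2),"at",p.round(4),"open",round(s["opening"],3),"ff",round(float(s["finger_force"]),1))
    for P,Q in targets:
        print((M.T@(np.asarray(P)-p)*100).round(2).tolist(),np.degrees(R.from_matrix(M.T@Q).as_rotvec()).round(1).tolist())
E
python3 - <<'E'
from h import *
u=np.array([.443,.897]);g=np.array([.4207,.1307])-.010*u
Q=down(63.7);print(g)
go([([.42,-.30,.2],down(16.4)),([*g,.10],Q),([*g,.003],Q)])
E
```

```text
[0.41627 0.12173]
t 0.1 at [ 0.1766 -0.5989  0.2117] open 1.001 ff 0.0
[31.8, -21.78, 1.2] [-0.1, 0.0, 0.0]
[43.38, -62.32, 11.27] [-0.1, -0.0, -47.3]
[43.38, -62.3, 20.97] [-0.1, -0.0, -47.3]
```

Call:
{"op": "carry_out", "data": {"rows": [[[31.8, -21.8, 1.2], [0, 0, 0], 0.3], [[31.8, -21.8, 1.2], [0, 0, 0], 0.3], [[31.8, -21.8, 1.2], [0, 0, 0], 0.3], [[31.8, -21.8, 1.2], [0, 0, 0], 0.3], [[31.8, -21.8, 1.2], [0, 0, 0], 0.3], [[31.8, -21.8, 1.2], [0, 0, 0], 0.3], [[31.8, -21.8, 1.2], [0, 0, 0], 0.3], [[31.8, -21.8, 1.2], [0, 0, 0], 0.3], [[31.8, -21.8, 1.2], [0, 0, 0], 0.3], [[31.8, -21.8, 1.2], [0, 0, 0], 0.3], [[31.8, -21.8, 1.2], [0, 0, 0], 0.3], [[31.8, -21.8, 1.2], [0, 0, 0], 0.3]]}}

```text
clock: 1.3
tool_pos: [0.4188, -0.302, 0.2003]
eef_rot: [0.99, 0.141, -0.0, 0.0]
contact_force: [-0.3, 0.2, -0.2]
opening: 0.699
finger_force: 0.0
```

Call:
{"op": "carry_out", "data": {"rows": [[[11.6, -40.5, 10], [0, 0, -47.3], 0.3], [[11.6, -40.5, 10], [0, 0, -47.3], 0.3], [[11.6, -40.5, 10], [0, 0, -47.3], 0.3], [[11.6, -40.5, 10], [0, 0, -47.3], 0.3], [[11.6, -40.5, 10], [0, 0, -47.3], 0.3], [[11.6, -40.5, 10], [0, 0, -47.3], 0.3], [[11.6, -40.5, 10], [0, 0, -47.3], 0.3], [[11.6, -40.5, 10], [0, 0, -47.3], 0.3], [[11.6, -40.5, 10], [0, 0, -47.3], 0.3], [[11.6, -40.5, 10], [0, 0, -47.3], 0.3], [[11.6, -40.5, 10], [0, 0, -47.3], 0.3], [[11.6, -40.5, 10], [0, 0, -47.3], 0.3]]}}

```text
clock: 2.5
tool_pos: [0.417, 0.1185, 0.1006]
eef_rot: [0.85, 0.526, -0.0, 0.001]
contact_force: [0.7, -0.3, 0.3]
opening: 0.701
finger_force: 0.0
```

Now check that the pin has not moved, and whether the measured pose agrees.

```bash
python3 - <<'E'
from h import *
from plant import r
S=r.snapshot("side");hs=hsv(S)
rs=(((hs[...,0]<8)|(hs[...,0]>172))&(hs[...,1]>150)).astype(np.uint8)
print(blobs(rs,(210,250,250,300),20))
u=np.array([.443,.897]);g=np.array([.4207,.1307])-.010*u
go([([*g,.003],down(63.7))])
E
```

```text
[(array([228.9, 276. ]), [222, 268, 14, 17, 187])]
t 2.55 at [0.4171 0.1185 0.1007] open 0.703 ff 0.0
[0.27, -0.23, 9.77] [0.0, 0.1, -0.2]
```

Call:
{"op": "carry_out", "data": {"rows": [[[0.3, -0.2, 5], [0, 0, 0], 0.3], [[0.3, -0.2, 8], [0, 0, 0], 0.3], [[0.3, -0.2, 9.7], [0, 0, 0], 0.3], [[0.3, -0.2, 9.7], [0, 0, 0], 0.3], [[0.3, -0.2, 9.7], [0, 0, 0], 0.3], [[0.3, -0.2, 9.7], [0, 0, 0], 1], [[0.3, -0.2, 9.7], [0, 0, 0], 1], [[0.3, -0.2, 9.7], [0, 0, 0], 1], [[0.3, -0.2, 9.7], [0, 0, 0], 1], [[0.3, -0.2, 9.7], [0, 0, 0], 1], [[0.3, -0.2, 9.7], [0, 0, 0], 1], [[0.3, -0.2, 9.7], [0, 0, 0], 1]], "newtons": 40}}

```text
clock: 3.75
tool_pos: [0.4166, 0.1241, 0.0035]
eef_rot: [0.849, 0.528, 0.0, 0.0]
contact_force: [-0.5, 0.3, 0.4]
opening: 0.091
finger_force: 0.0
```

```bash
python3 - <<'E'
from h import *
go([([.455,.21,.12],down(-2.7))])
E
```

```text
t 3.75 at [0.4166 0.1241 0.0035] open 0.091 ff 0.0
[9.4, -0.36, -11.65] [0.0, -0.0, 66.4]
```

```bash
python3 - <<'E'
from h import *
from plant import r
S=r.snapshot("side");T=r.snapshot("top")
a=cv2.resize(S["image"][230:310,190:290],None,fx=6,fy=6,interpolation=2)
b=cv2.resize(T["image"][290:370,190:290],None,fx=4,fy=4,interpolation=2)
c=np.zeros((480,1000,3),np.uint8);c[:480,:600]=a;c[:320,600:]=b
c=cv2.resize(c,(800,384));cv2.imwrite("pics/g1.png",c[:,:,::-1])
print(r.get_state()["opening"])
E
```

```text
0.010160110715166834
```

View pics/g1.png

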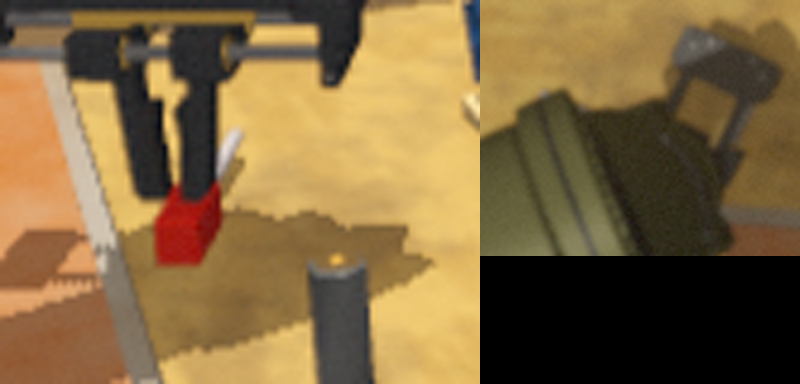

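```bash
python3 - <<'E'
from h import *
from plant import r
S=r.snapshot("side");T=r.snapshot("top");s=r.get_state()
p=s["tool_pos"];print(p,proj(S,p),proj(T,p),s["opening"],s["finger_force"],s["contact_force"])
hs=hsv(S);rs=(((hs[...,0]<8)|(hs[...,0]>172))&(hs[...,1]>150)).astype(np.uint8)
print(blobs(rs,(200,250,260,300),10))
a=cv2.resize(S["image"][230:300,190:290],None,fx=6,fy=6,interpolation=2)
cv2.imwrite("pics/g2.png",a[:,:,::-1])
E
```

```text
[0.41643471 0.12448829 0.00344864] (np.float64(227.93267510897607), np.float64(280.20028342184173)) (np.float64(256.1083767139252), np.float64(340.9276627272982)) 0.002258177584493485 0.0 [-0.37023582 -0.47936231 -0.52505948]
[(array([228.9, 276.8]), [222, 268, 14, 17, 170])]
```

View pics/g2.png

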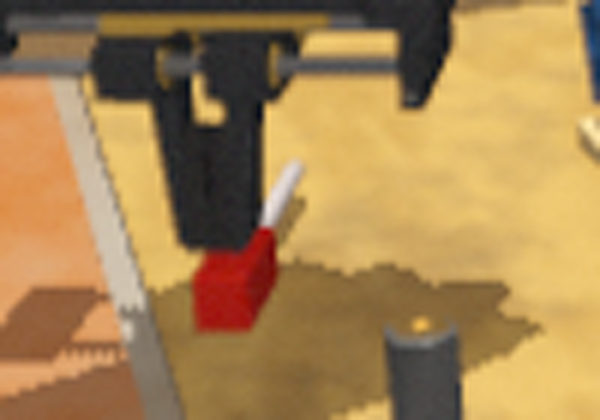

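```bash
python3 - <<'E'
from h import *
from plant import r
S=pickle.load(open("side0.pkl","rb"))
p=np.array([.1766,-.5989,.2117]);M=down(16.4)
for y in(-.053,0,.053):print(proj(S,p+M[:,1]*y))
S=r.snapshot("side");s=r.get_state();p=s["tool_pos"];M=R.from_quat(s["eef_rot"]).as_matrix()
for y,z in((-.01,0),(.01,0),(0,-.02),(0,-.045)):print(y,z,proj(S,p+M[:,1]*y+M[:,2]*z))
for z in(0,.024):print("handle corners",[tuple(np.round(proj(S,[.4207+a*.443+b*.897,.1307+a*.897-b*.443,z]))) for a in(-.025,.025) for b in(-.011,.011)])
E
```

```text
(np.float64(89.5886029814539), np.float64(413.70520288105524))
(np.float64(111.31248801036571), np.float64(448.566021815495))
(np.float64(137.7318883473731), np.float64(490.96184237333495))
-0.01 0 (np.float64(223.5143468956963), np.float64(280.1971537057801))
0.01 0 (np.float64(232.34002588746233), np.float64(280.2197811505376))
0 -0.02 (np.float64(227.14287738368796), np.float64(272.00304794207176))
0 -0.045 (np.float64(226.15258158118485), np.float64(261.610599505668))
handle corners [(np.float64(222.0), np.float64(285.0)), (np.float64(232.0), np.float64(285.0)), (np.float64(227.0), np.float64(276.0)), (np.float64(237.0), np.float64(276.0))]
handle corners [(np.float64(221.0), np.float64(275.0)), (np.float64(231.0), np.float64(275.0)), (np.float64(226.0), np.float64(266.0)), (np.float64(236.0), np.float64(266.0))]
```

The side view shows the fingers shut above the handle. Their visible ends project about 20 mm higher than the reported TCP, and the first picture shows the same offset. So the true finger ends lie about 20 mm behind the reported point. I'll open, go lower in steps and watch the force.

Call:
{"op": "carry_out", "data": {"rows": [[[0, 0, -1], [0, 0, 0], 0.3], [[0, 0, -1], [0, 0, 0], 0.3], [[0, 0, -1], [0, 0, 0], 0.3], [[0, 0, -1], [0, 0, 0], 0.3], [[0, 0, -1], [0, 0, 0], 0.3], [[0, 0, -1], [0, 0, 0], 0.3], [[0, 0, -1], [0, 0, 0], 0.3], [[0, 0, 0], [0, 0, 0], 0.3], [[0, 0, 0.5], [0, 0, 0], 0.3], [[0, 0, 0.7], [0, 0, 0], 0.3], [[0, 0, 0.8], [0, 0, 0], 0.3], [[0, 0, 0.8], [0, 0, 0], 0.3]]}}

```text
clock: 5.2
tool_pos: [0.4163, 0.1243, -0.0046]
eef_rot: [0.849, 0.528, -0.0, -0.0]
contact_force: [0.6, 0.2, -0.2]
opening: 0.7
finger_force: 0.0
```

```bash
python3 - <<'E'
from h import *
from plant import r
S=r.snapshot("side");s=r.get_state()
p=s["tool_pos"];print(p,proj(S,p),s["opening"],s["contact_force"])
a=cv2.resize(S["image"][220:300,180:290],None,fx=5,fy=5,interpolation=2)
cv2.imwrite("pics/g3.png",a[:,:,::-1])
E
```

```text
[ 0.41637202  0.12436179 -0.00447219] (np.float64(228.22473792071145), np.float64(283.4503667776177)) 0.6996958373871113 [-0.24761095  0.24916161 -0.04095532]
```

View pics/g3.png

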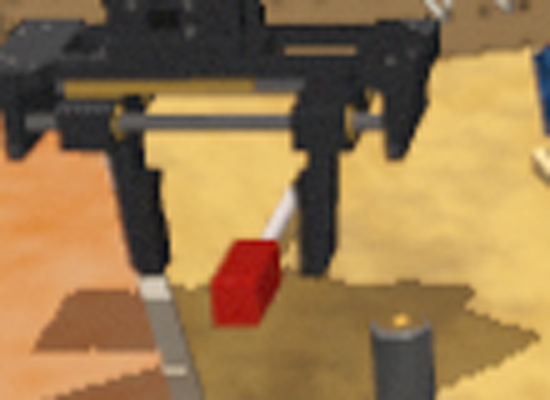

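Call:
{"op": "carry_out", "data": {"rows": [[[0, 0, 0.5], [0, 0, 0], 0.3], [[0, 0, 0.8], [0, 0, 0], 0.3], [[0, 0, 1], [0, 0, 0], 0.3], [[0, 0, 1.1], [0, 0, 0], 0.3], [[0, 0, 1.1], [0, 0, 0], 0.3]]}}

```text
clock: 5.75
tool_pos: [0.4163, 0.1244, -0.0157]
eef_rot: [0.849, 0.528, -0.0, -0.0]
contact_force: [-0.1, -0.2, 0.1]
opening: 0.701
finger_force: 0.0
```

Call:
{"op": "carry_out", "data": {"rows": [[[0, 0, 0], [0, 0, 0], 1], [[0, 0, 0], [0, 0, 0], 1], [[0, 0, 0], [0, 0, 0], 1], [[0, 0, 0], [0, 0, 0], 1], [[0, 0, 0], [0, 0, 0], 1], [[0, 0, 0], [0, 0, 0], 1], [[0, 0, 0], [0, 0, 0], 1], [[0, 0, 0], [0, 0, 0], 1]], "newtons": 40}}

```text
clock: 6.55
tool_pos: [0.4165, 0.1243, -0.0156]
eef_rot: [0.849, 0.528, 0.0, 0.0]
contact_force: [0.1, -0.4, 1.6]
opening: 0.243
finger_force: 39.8
```

```bash
python3 - <<'E'
from h import *
go([([.4165,.1243,.06],down(63.7)),([.45,.2268,.06],down(-2.7)),([.45,.2268,.0203],down(-2.7))])
E
```

```text
t 6.55 at [ 0.4165  0.1243 -0.0156] open 0.243 ff 39.8
[-0.01, 0.0, -7.56] [0.0, 0.0, 0.0]
[10.67, -1.53, -7.56] [0.0, -0.0, 66.4]
[10.67, -1.53, -3.59] [0.0, -0.0, 66.4]
```

Call:
{"op": "carry_out", "data": {"rows": [[[0, 0, -4], [0, 0, 0], 1], [[0, 0, -7.5], [0, 0, 0], 1], [[10.7, -1.5, -7.6], [0, 0, 66.4], 1], [[10.7, -1.5, -7.6], [0, 0, 66.4], 1], [[10.7, -1.5, -7.6], [0, 0, 66.4], 1], [[10.7, -1.5, -7.6], [0, 0, 66.4], 1], [[10.7, -1.5, -7.6], [0, 0, 66.4], 1], [[10.7, -1.5, -7.6], [0, 0, 66.4], 1], [[10.7, -1.5, -7.6], [0, 0, 66.4], 1], [[10.7, -1.5, -7.6], [0, 0, 66.4], 1], [[10.7, -1.5, -7.6], [0, 0, 66.4], 1], [[10.7, -1.5, -7.6], [0, 0, 66.4], 1]]}}

```text
clock: 7.75
tool_pos: [0.4499, 0.227, 0.0603]
eef_rot: [1.0, -0.021, -0.0, 0.0]
contact_force: [0.2, 0.1, -1.2]
opening: 0.246
finger_force: 39.8
```

```bash
python3 - <<'E'
from h import *
from plant import r
T=r.snapshot("top");S=r.snapshot("side")
pickle.dump((T,S),open("ins.pkl","wb"))
a=cv2.resize(T["image"][225:345,180:260],None,fx=5,fy=5,interpolation=2)
b=cv2.resize(S["image"][190:290,230:330],None,fx=4,fy=4,interpolation=2)
c=np.zeros((600,800,3),np.uint8);c[:,:400]=a;c[:400,400:]=b
cv2.imwrite("pics/i1.png",c[:,:,::-1])
go([([.45,.2268,.0203],down(-2.7))])
p=np.array([.45,.2268])+.1196*np.array([.9989,-.0472]);print("tip expect px",proj(T,[*p,.088]),proj(S,[*p,.088]),"hole",proj(T,[.633,.219,.048]),proj(S,[.633,.219,.048]))
E
```

```text
t 7.85 at [0.45   0.227  0.0603] open 0.244 ff 39.8
[-0.0, 0.02, 4.0] [0.0, 0.0, 0.2]
tip expect px (np.float64(205.83717994205176), np.float64(272.25025659643944)) (np.float64(277.59438278213145), np.float64(222.25336268204134)) hole (np.float64(210.2006167009591), np.float64(244.83103104766107)) (np.float64(302.8728183207754), np.float64(233.99434749114727))
```

View pics/i1.png

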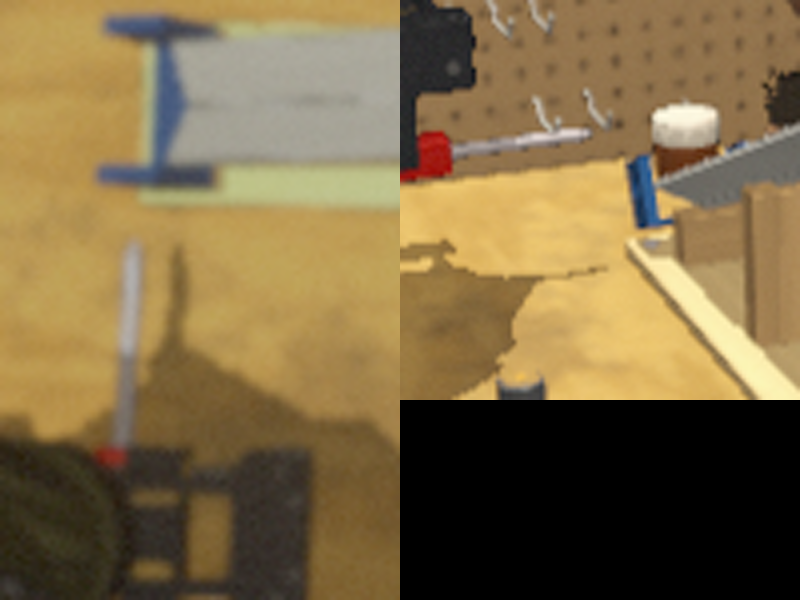

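```bash
python3 - <<'E'
from h import *
np.set_printoptions(precision=4,suppress=True)
T,S=pickle.load(open("ins.pkl","rb"))
print("tip",tri(S,(277.5,223.2),T,(206.5,273.5)), "base yaw pts",onz(T,206.5,273.5,.088),onz(T,204.7,314,.088))
for n,p in(("low near top",(199.4,260)),("low far top",(200.6,230))):print(n,onz(T,*p,.058))
hs=hsv(S);b=((hs[...,0]>100)&(hs[...,0]<125)&(hs[...,1]>150)).astype(np.uint8)
print(blobs(b,(280,215,310,255),5))
o=np.array([.6333,.2141,.036]);X=np.array([-.0472*.9131,-.9989*.9131,.4078]);Y=np.array([.9989,-.0472,0]);Z=np.cross(X,Y)
for c in((-.016,-.037,.031),(.016,-.037,.031),(-.016,-.029,.031),(-.016,-.037,0),(.016,-.037,0),(.016,-.037,-.005)):
    w=o+c[0]*X+c[1]*Y+c[2]*Z;print(c,w,"S",np.round(proj(S,w),1),"T",np.round(proj(T,w),1))
E
```

```text
tip (array([0.5677, 0.2198, 0.0862]), np.float64(0.0018094121573701096)) base yaw pts [0.5668 0.2197 0.088 ] [0.4808 0.2239 0.088 ]
low near top [0.5988 0.241  0.058 ]
low far top [0.6654 0.2382 0.058 ]
[(array([290.8, 237.8]), [288, 229, 10, 18, 77])]
(-0.016, -0.037, 0.031) [0.5976 0.2431 0.0578] S [286.2 229.6] T [198.5 260.6]
(0.016, -0.037, 0.031) [0.5962 0.2139 0.0708] S [289.3 228.1] T [210.7 260.4]
(-0.016, -0.029, 0.031) [0.6056 0.2427 0.0578] S [289.2 229.2] T [198.6 257. ]
(-0.016, -0.037, 0) [0.597  0.2304 0.0295] S [288.2 241.7] T [206.7 261.7]
(0.016, -0.037, 0) [0.5957 0.2013 0.0425] S [291.3 240.6] T [218.7 261.6]
(0.016, -0.037, -0.005) [0.5956 0.1992 0.038 ] S [291.6 242.6] T [220.  261.7]
```

Call:
{"op": "carry_out", "data": {"rows": [[[0, -0.05, 2], [0, 0, 0], 1], [[0, -0.05, 3.9], [0, 0, 0], 1], [[0, -0.05, 3.9], [0, 0, 0], 1], [[1, -0.05, 3.9], [0, 0, 0], 1], [[2, -0.05, 3.9], [0, 0, 0], 1], [[3, -0.05, 3.9], [0, 0, 0], 1], [[3.6, -0.05, 3.9], [0, 0, 0], 1], [[4.2, -0.05, 3.9], [0, 0, 0], 1], [[4.2, -0.05, 3.9], [0, 0, 0], 1], [[4.2, -0.05, 3.9], [0, 0, 0], 1]]}}

```text
clock: 8.85
tool_pos: [0.4921, 0.2254, 0.0214]
eef_rot: [1.0, -0.023, -0.0, 0.0]
contact_force: [-0.7, 0.1, -1.0]
opening: 0.245
finger_force: 39.8
```

```bash
python3 - <<'E'
from h import *
from plant import r
T=r.snapshot("top");S=r.snapshot("side");s=r.get_state();print(s["contact_force"],s["moment"],s["tool_pos"],s["opening"])
a=cv2.resize(T["image"][220:310,180:260],None,fx=5,fy=5,interpolation=2)
b=cv2.resize(S["image"][190:290,230:330],None,fx=4,fy=4,interpolation=2)
c=np.zeros((450,800,3),np.uint8);c[:,:400]=a;c[:400,400:]=b
cv2.imwrite("pics/i2.png",c[:,:,::-1])
E
```

```text
[-0.47439223  0.73959233 -0.84523507] [ 0.09780448 -0.00242611 -0.02294475] [0.49168846 0.22554395 0.02136397] 0.24350276505948493
```

View pics/i2.png

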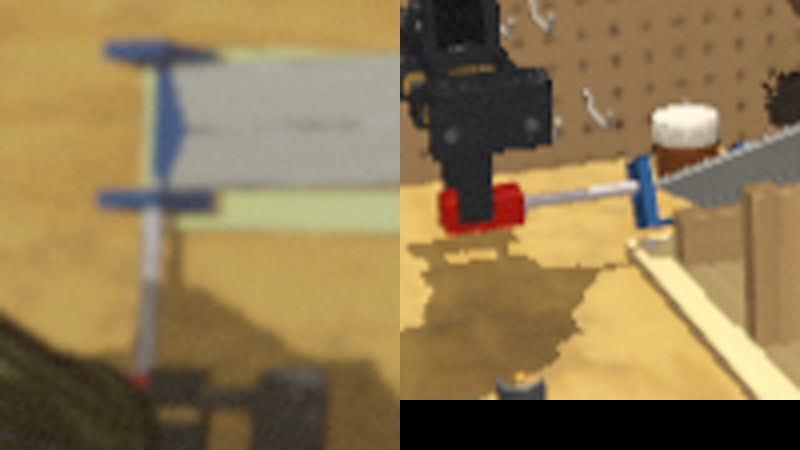

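The tip is in the near cheek and there is no force on the tool, so I continue.

Call:
{"op": "carry_out", "data": {"rows": [[[1, 0, 0], [0, 0, 0], 1], [[2, 0, 0], [0, 0, 0], 1], [[3, 0, 0], [0, 0, 0], 1], [[4, 0, 0], [0, 0, 0], 1], [[4.6, 0, 0], [0, 0, 0], 1], [[5.2, 0, 0], [0, 0, 0], 1], [[5.6, 0, 0], [0, 0, 0], 1], [[5.6, 0, 0], [0, 0, 0], 1]]}}

```text
clock: 9.75
tool_pos: [0.5487, 0.2228, 0.0213]
eef_rot: [1.0, -0.024, 0.0, -0.0]
contact_force: [0.5, -0.0, -1.6]
opening: 0.244
finger_force: 39.8
```

Call:
{"op": "carry_out", "data": {"rows": [[[0.4, 0, 0], [0, 0, 0], 1], [[0.8, 0, 0], [0, 0, 0], 1], [[1.1, 0, 0], [0, 0, 0], 1], [[1.3, 0, 0], [0, 0, 0], 1], [[1.3, 0, 0], [0, 0, 0], 1]]}}

```text
clock: 10.25
tool_pos: [0.5616, 0.2222, 0.0214]
eef_rot: [1.0, -0.023, 0.0, 0.0]
contact_force: [0.0, -0.5, -1.0]
opening: 0.246
finger_force: 39.8
```

Call:
{"op": "carry_out", "data": {"rows": [[[0.2, 0, 0], [0, 0, 0], 1], [[0.3, 0, 0], [0, 0, 0], 1], [[0.3, 0, 0], [0, 0, 0], 1]]}}

```text
clock: 10.55
tool_pos: [0.5639, 0.2222, 0.0213]
eef_rot: [1.0, -0.023, -0.0, 0.0]
contact_force: [-1.0, 0.1, -0.6]
opening: 0.248
finger_force: 39.8
```

```bash
python3 - <<'E'
from h import *
from plant import r
T=r.snapshot("top");S=r.snapshot("side");s=r.get_state();print(s["contact_force"],s["moment"],s["tool_pos"],s["opening"])
a=cv2.resize(T["image"][210:300,180:260],None,fx=5,fy=5,interpolation=2)
b=cv2.resize(S["image"][190:290,230:330],None,fx=4,fy=4,interpolation=2)
c=np.zeros((450,800,3),np.uint8);c[:,:400]=a;c[:400,400:]=b
cv2.imwrite("pics/i3.png",c[:,:,::-1])
E
```

```text
[ 0.35221019 -0.50860609 -0.56777582] [ 0.04108691  0.19555808 -0.02343528] [0.56390969 0.22220243 0.02133048] 0.2412676620731021
```

View pics/i3.png

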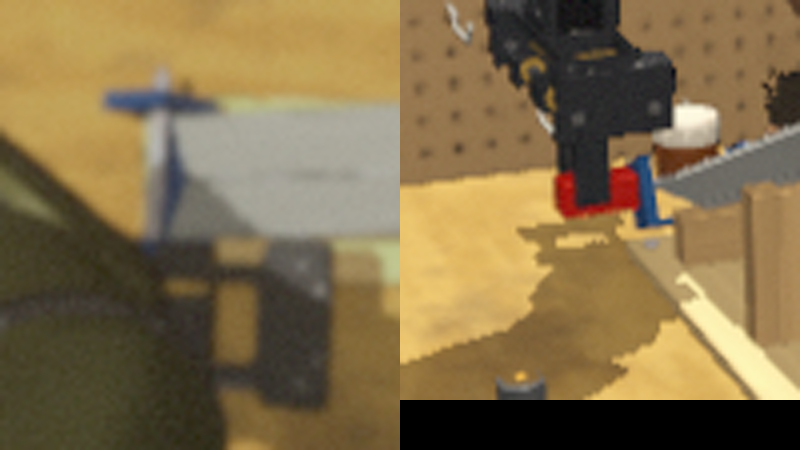

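The pin passes through both cheeks and its point shows beyond the far one at top-crop (160,75). I'll nudge it home.

Call:
{"op": "carry_out", "data": {"rows": [[[0.1, 0, 0], [0, 0, 0], 1], [[0.2, 0, 0], [0, 0, 0], 1], [[0.2, 0, 0], [0, 0, 0], 1]]}}

```text
clock: 10.95
tool_pos: [0.5639, 0.2221, 0.0211]
eef_rot: [1.0, -0.023, -0.002, 0.001]
contact_force: [-6.0, 0.4, 0.9]
opening: 0.244
finger_force: 39.8
```

Call:
{"op": "carry_out", "data": {"rows": [[[0.1, 0, 0], [0, 0, 0], 1], [[0.2, 0, 0], [0, 0, 0], 1], [[0.2, 0, 0], [0, 0, 0], 1]]}}

```text
clock: 11.25
tool_pos: [0.5639, 0.222, 0.0209]
eef_rot: [1.0, -0.022, -0.004, 0.001]
contact_force: [-7.9, -0.5, 2.4]
opening: 0.248
finger_force: 39.8
```

Call:
{"op": "carry_out", "data": {"rows": [[[0.1, 0, 0], [0, 0, 0], 1], [[0.2, 0, 0], [0, 0, 0], 1], [[0.2, 0, 0], [0, 0, 0], 1]]}}

```text
clock: 11.55
tool_pos: [0.5638, 0.2219, 0.0205]
eef_rot: [1.0, -0.022, -0.005, 0.001]
contact_force: [-12.8, -0.2, 4.3]
opening: 0.245
finger_force: 39.8
```

Call:
{"op": "carry_out", "data": {"rows": [[[-0.6, 0, 0], [0, 0, 0], 1], [[-0.6, 0, 0], [0, 0, 0], 0.9], [[-0.6, 0, 0], [0, 0, 0], 0.5], [[-0.6, 0, 0], [0, 0, 0], 0.5], [[-0.6, 0, 0], [0, 0, 0], 0.5], [[-0.6, 0, 0], [0, 0, 0], 0.5], [[-0.6, 0, -3], [0, 0, 0], 0.5], [[-0.6, 0, -8], [0, 0, 0], 0.5], [[-0.6, 0, -13], [0, 0, 0], 0.5], [[-0.6, 0, -18], [0, 0, 0], 0.5], [[-0.6, 0, -18], [0, 0, 0], 0.5]]}}

```text
clock: 12.65
tool_pos: [0.5686, 0.2248, 0.2087]
eef_rot: [1.0, -0.024, 0.006, -0.003]
contact_force: [0.4, 1.0, -0.4]
opening: 0.5
finger_force: 0.0
```

```bash
python3 - <<'E'
from h import *
from plant import r
S=r.snapshot("side");hs=hsv(S);rs=(((hs[...,0]<8)|(hs[...,0]>172))&(hs[...,1]>150)).astype(np.uint8)
print("red side",blobs(rs,(250,210,310,260),10),r.get_state()["q"].round(2))
dark=((hs[...,2]<110)&(hs[...,1]<90)).astype(np.uint8)
for c,s in blobs(dark,(240,270,440,410),120):print(c,s)
for y in(-92.7,87.3):go([([.445,-.043,.20],down(y))])
E
```

```text
red side [(array([278.6, 239.8]), [268, 233, 22, 14, 210])] [-0.23  0.69 -0.38  1.63  0.32  0.88 -2.36]
[260.8 299.1] [254, 285, 14, 29, 298]
[283.2 330.5] [277, 316, 14, 32, 325]
[416.4 343.6] [409, 327, 16, 34, 433]
[360.5 351.6] [354, 335, 14, 33, 422]
[318.9 381.3] [311, 362, 17, 38, 506]
t 12.7 at [0.5666 0.2234 0.2052] open 0.497 ff 0.0
[-10.89, 27.19, 0.33] [-0.5, -0.2, 90.0]
t 12.7 at [0.5666 0.2234 0.2052] open 0.497 ff 0.0
[-10.89, 27.19, 0.33] [0.2, -0.5, -90.0]
```

```bash
python3 - <<'E'
from h import *
Q=down(87.3);go([([.445,-.043,.12],Q)])
E
```

```text
t 12.7 at [0.5666 0.2234 0.2052] open 0.497 ff 0.0
[-10.95, 27.22, 8.33] [0.2, -0.5, -90.0]
```

Call:
{"op": "carry_out", "data": {"rows": [[[-11, 27.2, 2], [0, 0, -90], 0.4], [[-11, 27.2, 2], [0, 0, -90], 0.4], [[-11, 27.2, 2], [0, 0, -90], 0.4], [[-11, 27.2, 4], [0, 0, -90], 0.4], [[-11, 27.2, 5], [0, 0, -90], 0.4], [[-11, 27.2, 8.3], [0, 0, -90], 0.4], [[-11, 27.2, 8.3], [0, 0, -90], 0.4], [[-11, 27.2, 8.3], [0, 0, -90], 0.4], [[-11, 27.2, 8.3], [0, 0, -90], 0.4], [[-11, 27.2, 8.3], [0, 0, -90], 0.4], [[-11, 27.2, 8.3], [0, 0, -90], 0.4], [[-11, 27.2, 8.3], [0, 0, -90], 0.4]]}}

```text
clock: 13.9
tool_pos: [0.4405, -0.0445, 0.1173]
eef_rot: [0.723, 0.69, -0.001, -0.001]
contact_force: [0.2, 0.0, -0.3]
opening: 0.601
finger_force: 0.0
```

```bash
cat >> h.py <<'E'
o=np.array([.6333,.2141,.036]);X=np.array([-.0472*.9131,-.9989*.9131,.4078]);Y=np.array([.9989,-.0472,0]);Z=np.cross(X,Y)
B=dict(A=(.445,-.043),B=(.447,-.180),C=(.446,-.339),D=(.537,-.294),E=(.6305,-.311))
TILT=38.
def place(xb,h=.004,th=None):
    Q=down(87.3)@R.from_euler("y",TILT,degrees=True).as_matrix()
    th=np.radians(65.94-TILT)
    return o+xb*X+(.0127*np.cos(th)+h)*Z-.013*Q[:,2],Q
def scene():
    from plant import r
    S=r.snapshot("side");T=r.snapshot("top");hs=hsv(S)
    dark=((hs[...,2]<110)&(hs[...,1]<90)).astype(np.uint8)
    for c,s in blobs(dark,(230,260,450,420),120):print("blank",c,s,onz(S,*c,.027)[:2].round(4))
    return S,T
E
python3 - <<'E'
from h import *
from plant import r
S,T=scene();print(r.get_state()["q"].round(2))
Q=down(87.3);go([([.445,-.044,.013],Q)]); print(place(.035)[0])
E
```

```text
blank [260.9 299.6] [255, 285, 13, 29, 302] [ 0.4439 -0.0466]
blank [442.6 301.6] [437, 288, 13, 24, 170] [ 0.7564 -0.2058]
blank [283.  330.3] [276, 316, 15, 32, 347] [ 0.4451 -0.1781]
blank [416.4 343.6] [409, 327, 16, 34, 431] [ 0.6307 -0.3133]
blank [360.5 351.7] [354, 335, 14, 33, 420] [ 0.5366 -0.2963]
blank [319.  381.3] [311, 362, 17, 38, 504] [ 0.4455 -0.3421]
[ 0.43  0.72 -0.71  2.17  0.9   0.58 -1.  ]
t 14.0 at [ 0.4409 -0.0444  0.1177] open 0.6 ff 0.0
[0.06, 0.43, 10.47] [-0.1, -0.0, -0.1]
[0.63170749 0.1803817  0.07441463]
```

Call:
{"op": "carry_out", "data": {"rows": [[[0, 0.4, 0], [0, 0, 0], 0.4], [[0, 0.4, 3], [0, 0, 0], 0.4], [[0, 0.4, 6.5], [0, 0, 0], 0.4], [[0, 0.4, 9], [0, 0, 0], 0.4], [[0, 0.4, 10.5], [0, 0, 0], 0.4], [[0, 0.4, 10.5], [0, 0, 0], 0.4], [[0, 0.4, 10.5], [0, 0, 0], 1], [[0, 0.4, 10.5], [0, 0, 0], 1], [[0, 0.4, 10.5], [0, 0, 0], 1], [[0, 0.4, 10.5], [0, 0, 0], 1], [[0, 0.4, 10.5], [0, 0, 0], 1], [[0, 0.4, 10.5], [0, 0, 0], 1]], "newtons": 40}}

```text
clock: 15.2
tool_pos: [0.4461, -0.0447, 0.014]
eef_rot: [0.723, 0.69, 0.0, 0.001]
contact_force: [-0.2, -1.3, 6.5]
opening: 0.24
finger_force: 39.8
```

```bash
python3 - <<'E'
from h import *
p,Q=place(.035);go([([.445,-.043,.2],down(87.3)),(p+[0,0,.10],Q),(p,Q)])
E
```

```text
t 15.2 at [ 0.4461 -0.0447  0.014 ] open 0.24 ff 39.8
[0.16, -0.1, -18.6] [0.1, 0.0, 0.0]
[23.35, 17.51, -16.02] [0.1, 38.0, 0.1]
[23.35, 17.5, -6.02] [0.1, 38.0, 0.1]
```

Call:
{"op": "carry_out", "data": {"rows": [[[0, 0, -5], [0, 0, 0], 1], [[0, 0, -10], [0, 0, 0], 1], [[0, 0, -15], [0, 0, 0], 1], [[0, 0, -18], [0, 0, 0], 1], [[23.4, 17.5, -16], [0, 38, 0], 1], [[23.4, 17.5, -16], [0, 38, 0], 1], [[23.4, 17.5, -16], [0, 38, 0], 1], [[23.4, 17.5, -16], [0, 38, 0], 1], [[23.4, 17.5, -16], [0, 38, 0], 1], [[23.4, 17.5, -16], [0, 38, 0], 1], [[23.4, 17.5, -16], [0, 38, 0], 1], [[23.4, 17.5, -16], [0, 38, 0], 1]]}}

```text
clock: 16.4
tool_pos: [0.6303, 0.1818, 0.1725]
eef_rot: [0.683, 0.654, 0.234, -0.225]
contact_force: [0.2, -0.2, -0.8]
opening: 0.246
finger_force: 39.8
```

```bash
python3 - <<'E'
from h import *
from plant import r
p,Q=place(.035);go([(p+.04*Z,Q),(p,Q)]);T=r.snapshot("top");S=r.snapshot("side")
print(r.get_state()["q"].round(2))
c=np.zeros((480,800,3),np.uint8);c[:480,:400]=cv2.resize(T["image"][200:296,180:260],None,fx=5,fy=5);c[:400,400:]=cv2.resize(S["image"][170:270,240:340],None,fx=4,fy=4)
cv2.imwrite("pics/p1.png",c[:,:,::-1])
E
```

```text
t 16.4 at [0.6303 0.1818 0.1725] open 0.246 ff 39.8
[-2.61, 0.16, 5.78] [-0.2, 0.0, 0.1]
[-6.14, 0.16, 7.66] [-0.2, 0.0, 0.1]
[ 0.52  1.06 -1.09  1.65  0.4   0.67 -0.51]
```

View pics/p1.png

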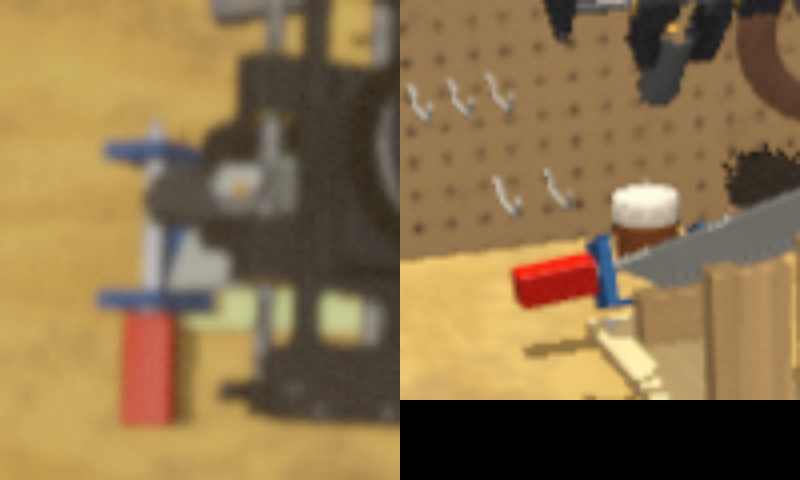

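The pin is home: its handle is against the near cheek and its point is past the far one. The blank is held tilted over the low end. Lowering it now.

Call:
{"op": "carry_out", "data": {"rows": [[[-2.6, 0.2, 5.8], [0, 0, 0], 1], [[-2.6, 0.2, 5.8], [0, 0, 0], 1], [[-4, 0.2, 6.5], [0, 0, 0], 1], [[-5.2, 0.2, 7.2], [0, 0, 0], 1], [[-6.1, 0.2, 7.7], [0, 0, 0], 1], [[-6.1, 0.2, 7.7], [0, 0, 0], 1], [[-6.1, 0.2, 7.7], [0, 0, 0], 1]]}}

```text
clock: 17.2
tool_pos: [0.6339, 0.18, 0.0759]
eef_rot: [0.684, 0.652, 0.236, -0.225]
contact_force: [-0.3, 0.1, -1.5]
opening: 0.246
finger_force: 39.8
```

```bash
python3 - <<'E'
from h import *
from plant import r
p,Q=place(.035);go([(p,Q)]);print(r.get_state()["contact_force"]);T=r.snapshot("top");S=r.snapshot("side")
c=np.zeros((480,800,3),np.uint8);c[:480,:400]=cv2.resize(T["image"][200:296,180:260],None,fx=5,fy=5);c[:400,400:]=cv2.resize(S["image"][170:270,240:340],None,fx=4,fy=4)
cv2.imwrite("pics/p2.png",c[:,:,::-1])
E
```

```text
t 17.2 at [0.6339 0.18   0.0759] open 0.246 ff 39.8
[-0.07, -0.22, 0.13] [0.1, -0.0, 0.0]
[-0.2621655   0.12381142 -1.47451107]
```

View pics/p2.png

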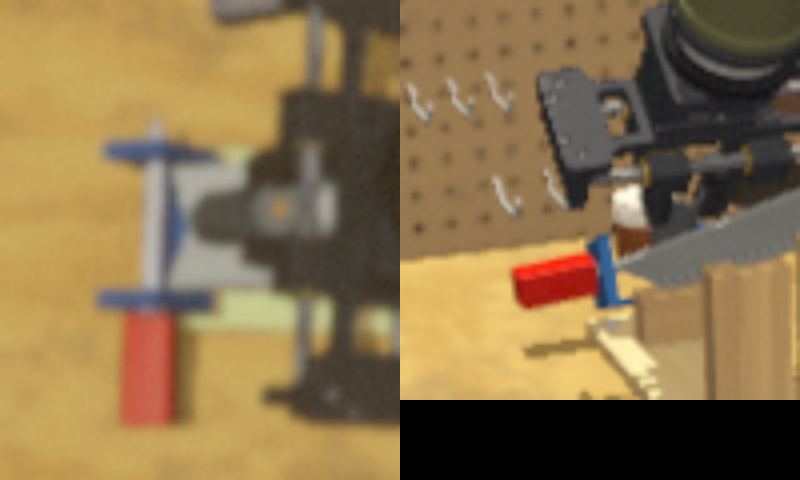

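Call:
{"op": "carry_out", "data": {"rows": [[[0, -0.2, 0.1], [0, 0, 0], 1], [[0, -0.2, 0.1], [0, 0, 0], 1], [[0, -0.2, 0.1], [0, 0, 0], 0.5], [[0, -0.2, 0.1], [0, 0, 0], 0.5], [[0, -0.2, 0.1], [0, 0, 0], 0.5], [[0, -0.2, 0.1], [0, 0, 0], 0.5], [[0, -0.2, 0.1], [0, 0, 0], 0.5], [[0, -0.2, 0.1], [0, 0, 0], 0.5], [[0, -0.2, -3], [0, 0, 0], 0.5], [[0, -0.2, -7], [0, 0, 0], 0.5], [[0, -0.2, -12], [0, 0, 0], 0.5], [[0, -0.2, -12], [0, 0, 0], 0.5]]}}

```text
clock: 18.5
tool_pos: [0.6322, 0.1027, 0.1744]
eef_rot: [0.686, 0.651, 0.239, -0.221]
contact_force: [1.0, -0.2, 0.1]
opening: 0.502
finger_force: 0.0
```

```bash
python3 - <<'E'
from h import *
go([([.447,-.18,.20],down(87.3)),([.447,-.18,.013],down(87.3))]);S,T=scene()
c=np.zeros((480,800,3),np.uint8);c[:480,:400]=cv2.resize(T["image"][200:296,180:260],None,fx=5,fy=5);c[:400,400:]=cv2.resize(S["image"][170:270,240:340],None,fx=4,fy=4)
cv2.imwrite("pics/p3.png",c[:,:,::-1])
E
```

```text
t 18.5 at [0.6322 0.1027 0.1744] open 0.502 ff 0.0
[-21.38, -16.93, -20.14] [0.6, -38.0, -0.3]
[-32.89, -17.08, -5.4] [0.6, -38.0, -0.3]
blank [442.7 301.7] [437, 289, 13, 23, 170] [ 0.7563 -0.2062]
blank [283.2 330.6] [277, 316, 14, 32, 322] [ 0.445  -0.1792]
blank [416.4 343.7] [409, 327, 16, 34, 430] [ 0.6305 -0.3136]
blank [360.4 351.6] [353, 335, 16, 34, 432] [ 0.5366 -0.296 ]
blank [318.9 381. ] [311, 361, 17, 39, 551] [ 0.4457 -0.3413]
```

View pics/p3.png

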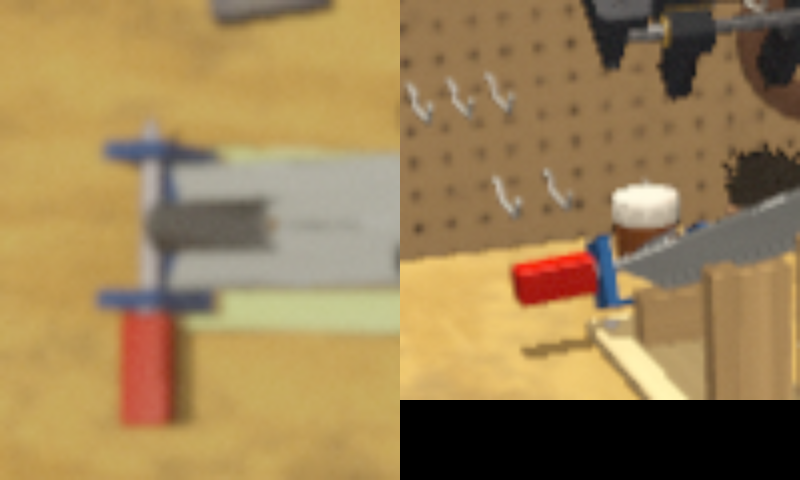

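The first blank lies in the fold against the pin, with its body at top-crop (150–270,225). Next is blank B.

Call:
{"op": "carry_out", "data": {"rows": [[[0, 0, -3], [0, 0, 0], 0.4], [[-21.4, -16.9, -20.1], [0, -38, 0], 0.4], [[-21.4, -16.9, -20.1], [0, -38, 0], 0.4], [[-21.4, -16.9, -20.1], [0, -38, 0], 0.4], [[-21.4, -16.9, -20.1], [0, -38, 0], 0.4], [[-21.4, -16.9, -20.1], [0, -38, 0], 0.4], [[-21.4, -16.9, -20.1], [0, -38, 0], 0.4], [[-21.4, -16.9, -20.1], [0, -38, 0], 0.4], [[-26.3, -17, -13.8], [0, -38, 0], 0.4], [[-26.3, -17, -13.8], [0, -38, 0], 0.4], [[-26.3, -17, -13.8], [0, -38, 0], 0.4], [[-26.3, -17, -13.8], [0, -38, 0], 0.4]]}}

```text
clock: 19.8
tool_pos: [0.4442, -0.1761, 0.1163]
eef_rot: [0.723, 0.691, -0.0, -0.001]
contact_force: [0.4, 0.3, -0.2]
opening: 0.601
finger_force: 0.0
```

```bash
python3 - <<'E'
from h import *
go([([.447,-.18,.013],down(87.3))]);scene()
E
```

```text
t 19.8 at [ 0.4442 -0.1761  0.1163] open 0.601 ff 0.0
[-0.39, 0.32, 10.33] [-0.1, -0.1, 0.2]
blank [258.3 266.5] [253, 260, 11, 15, 128] [0.4858 0.1157]
blank [442.6 301.6] [437, 288, 13, 24, 169] [ 0.7564 -0.2058]
blank [283.2 330.4] [277, 316, 14, 32, 334] [ 0.4453 -0.1786]
blank [416.4 343.6] [409, 327, 16, 34, 431] [ 0.6307 -0.3133]
blank [360.5 351.7] [354, 335, 14, 33, 420] [ 0.5366 -0.2963]
blank [319.  381.3] [310, 362, 18, 38, 505] [ 0.4455 -0.3421]
```

Call:
{"op": "carry_out", "data": {"rows": [[[-0.4, 0.3, 0], [0, 0, 0], 0.4], [[-0.4, 0.3, 3], [0, 0, 0], 0.4], [[-0.4, 0.3, 6.5], [0, 0, 0], 0.4], [[-0.4, 0.3, 9], [0, 0, 0], 0.4], [[-0.4, 0.3, 10.3], [0, 0, 0], 0.4], [[-0.4, 0.3, 10.3], [0, 0, 0], 0.4], [[-0.4, 0.3, 10.3], [0, 0, 0], 1], [[-0.4, 0.3, 10.3], [0, 0, 0], 1], [[-0.4, 0.3, 10.3], [0, 0, 0], 1], [[-0.4, 0.3, 10.3], [0, 0, 0], 1], [[-0.4, 0.3, 10.3], [0, 0, 0], 1], [[-0.4, 0.3, 10.3], [0, 0, 0], 1]], "newtons": 40}}

```text
clock: 21.1
tool_pos: [0.4477, -0.1818, 0.0141]
eef_rot: [0.723, 0.69, 0.0, 0.001]
contact_force: [-0.8, -0.1, 5.8]
opening: 0.247
finger_force: 39.5
```

```bash
python3 - <<'E'
from h import *
p,Q=place(.095);go([(p+[0,0,.08],Q)])
E
```

```text
t 21.1 at [ 0.4477 -0.1818  0.0141] open 0.247 ff 39.5
[31.55, 16.71, -16.48] [0.0, 38.0, 0.0]
```

Call:
{"op": "carry_out", "data": {"rows": [[[0, 0, -5], [0, 0, 0], 1], [[0, 0, -10], [0, 0, 0], 1], [[0, 0, -15], [0, 0, 0], 1], [[0, 0, -19], [0, 0, 0], 1], [[31.6, 16.7, -18], [0, 38, 0], 1], [[31.6, 16.7, -18], [0, 38, 0], 1], [[31.6, 16.7, -18], [0, 38, 0], 1], [[31.6, 16.7, -18], [0, 38, 0], 1], [[31.6, 16.7, -18], [0, 38, 0], 1], [[31.6, 16.7, -17], [0, 38, 0], 1], [[31.6, 16.7, -16.5], [0, 38, 0], 1], [[31.6, 16.7, -16.5], [0, 38, 0], 1]]}}

```text
clock: 22.3
tool_pos: [0.6284, 0.133, 0.1786]
eef_rot: [0.681, 0.655, 0.236, -0.227]
contact_force: [-0.8, -0.5, -1.3]
opening: 0.241
finger_force: 39.5
```

```bash
python3 - <<'E'
from h import *
p,Q=place(.095,.003);go([(p+.03*Z,Q),(p,Q)])
E
```

```text
t 22.3 at [0.6284 0.133  0.1786] open 0.241 ff 39.5
[-2.94, 0.12, 4.47] [-0.3, -0.2, 0.3]
[-5.6, 0.11, 5.86] [-0.3, -0.2, 0.3]
```

Call:
{"op": "carry_out", "data": {"rows": [[[-2.9, 0, 4.5], [0, 0, 0], 1], [[-2.9, 0, 4.5], [0, 0, 0], 1], [[-4, 0, 5], [0, 0, 0], 1], [[-5, 0, 5.5], [0, 0, 0], 1], [[-5.6, 0, 5.9], [0, 0, 0], 1], [[-5.6, 0, 5.9], [0, 0, 0], 1], [[-5.6, 0, 5.9], [0, 0, 0], 1], [[-5.6, 0, 5.9], [0, 0, 0], 1]]}}

```text
clock: 23.1
tool_pos: [0.6286, 0.1185, 0.0983]
eef_rot: [0.684, 0.653, 0.236, -0.225]
contact_force: [0.5, 1.2, 0.1]
opening: 0.244
finger_force: 39.6
```

```bash
python3 - <<'E'
from h import *
p,Q=place(.095,.003);go([(p,Q)])
E
```

```text
t 23.1 at [0.6286 0.1185 0.0983] open 0.244 ff 39.6
[0.51, 0.02, 0.44] [0.0, 0.0, 0.1]
```

Call:
{"op": "carry_out", "data": {"rows": [[[0.5, 0, 0.4], [0, 0, 0], 1], [[0.5, 0, 0.4], [0, 0, 0], 1], [[0.5, 0, 0.4], [0, 0, 0], 0.5], [[0.5, 0, 0.4], [0, 0, 0], 0.5], [[0.5, 0, 0.4], [0, 0, 0], 0.5], [[0.5, 0, 0.4], [0, 0, 0], 0.5], [[0.5, 0, 0.4], [0, 0, 0], 0.5], [[0.5, 0, 0.4], [0, 0, 0], 0.5], [[0.5, 0, -3], [0, 0, 0], 0.5], [[0.5, 0, -7], [0, 0, 0], 0.5], [[0.5, 0, -12], [0, 0, 0], 0.5], [[0.5, 0, -12], [0, 0, 0], 0.5]]}}

```text
clock: 24.3
tool_pos: [0.6295, 0.0445, 0.1999]
eef_rot: [0.686, 0.651, 0.239, -0.221]
contact_force: [0.3, -0.6, -0.3]
opening: 0.501
finger_force: 0.0
```

```bash
cat >> h.py <<'E'
def chan(T):
    "dark pixels along the fold in the top view, as x ranges on the channel (mm), z=12.7 level"
    h=hsv(T);xs=np.arange(-.01,.365,.002);v=[]
    for x in xs:
        u=[proj(T,o+x*X+y*Y+.018*Z) for y in(-.005,-.0025,0,.0025,.005)]
        v.append(np.mean([h[int(round(b)),int(round(a)),2] for a,b in u]))
    print("chan",*[f"{int(round(x*1000))}:{int(a)}" for x,a in zip(xs,v)][::3])
E
python3 - <<'E'
from h import *
go([([.537,-.294,.20],down(87.3)),([.537,-.294,.11],down(87.3))]);S,T=scene();chan(T)
E
```

```text
t 24.3 at [0.6295 0.0445 0.1999] open 0.501 ff 0.0
[-27.0, -7.37, -21.16] [0.6, -38.0, -0.3]
[-32.54, -7.45, -14.07] [0.6, -38.0, -0.3]
blank [442.6 301.5] [437, 288, 13, 24, 172] [ 0.7566 -0.2054]
blank [416.4 343.6] [409, 327, 16, 34, 435] [ 0.6307 -0.3133]
blank [360.6 351.3] [354, 333, 15, 36, 444] [ 0.5372 -0.2953]
blank [318.9 381. ] [311, 361, 17, 39, 555] [ 0.4457 -0.3413]
chan -10:187 -4:181 2:125 8:100 14:101 20:101 26:101 32:101 38:100 44:100 50:98 56:99 62:100 68:100 74:101 80:101 86:100 92:100 98:100 104:100 110:98 116:100 122:137 128:162 134:173 140:175 146:172 152:171 158:170 164:167 170:171 176:171 182:173 188:176 194:177 200:175 206:172 212:172 218:173 224:170 230:163 236:137 242:123 248:118 254:111 260:64 266:64 272:72 278:62 284:62 290:68 296:58 302:52 308:64 314:95 320:68 326:66 332:83 338:95 344:84 350:83 356:81 362:82
```

Call:
{"op": "carry_out", "data": {"rows": [[[3, 0, -5], [0, 0, 0], 0.4], [[3.6, 0, -8], [0, 0, 0], 0.4], [[-23.3, -7.3, -25.9], [0, -38, 0], 0.4], [[-23.3, -7.3, -25.9], [0, -38, 0], 0.4], [[-23.3, -7.3, -25.9], [0, -38, 0], 0.4], [[-23.3, -7.3, -25.9], [0, -38, 0], 0.4], [[-23.3, -7.3, -25.9], [0, -38, 0], 0.4], [[-23.3, -7.3, -25.9], [0, -38, 0], 0.4], [[-23.3, -7.3, -25.9], [0, -38, 0], 0.4], [[-32.5, -7.4, -14.1], [0, -38, 0], 0.4], [[-32.5, -7.4, -14.1], [0, -38, 0], 0.4], [[-32.5, -7.4, -14.1], [0, -38, 0], 0.4]]}}

```text
clock: 25.6
tool_pos: [0.5344, -0.2891, 0.1033]
eef_rot: [0.723, 0.691, -0.0, -0.001]
contact_force: [0.4, -0.4, 0.1]
opening: 0.599
finger_force: 0.0
```

```bash
python3 - <<'E'
from h import *
go([([.537,-.294,.013],down(87.3))]);S,T=scene()
E
```

```text
t 25.6 at [ 0.5344 -0.2891  0.1033] open 0.599 ff 0.0
[-0.49, 0.3, 9.03] [-0.1, -0.1, 0.1]
blank [330.3 274.4] [301, 260, 44, 40, 623] [0.6144 0.0046]
blank [377.6 274.9] [371, 260, 15, 32, 387] [ 0.7044 -0.0421]
blank [442.6 301.5] [437, 287, 13, 25, 171] [ 0.7566 -0.2054]
blank [416.2 343.7] [409, 327, 16, 34, 442] [ 0.6302 -0.3135]
blank [360.5 351.6] [354, 335, 14, 34, 438] [ 0.5367 -0.2961]
blank [318.9 381.2] [311, 362, 17, 38, 539] [ 0.4455 -0.3418]
```

Call:
{"op": "carry_out", "data": {"rows": [[[-0.5, 0.3, 0], [0, 0, 0], 0.4], [[-0.5, 0.3, 3], [0, 0, 0], 0.4], [[-0.5, 0.3, 6], [0, 0, 0], 0.4], [[-0.5, 0.3, 8], [0, 0, 0], 0.4], [[-0.5, 0.3, 9], [0, 0, 0], 0.4], [[-0.5, 0.3, 9], [0, 0, 0], 0.4], [[-0.5, 0.3, 9], [0, 0, 0], 1], [[-0.5, 0.3, 9], [0, 0, 0], 1], [[-0.5, 0.3, 9], [0, 0, 0], 1], [[-0.5, 0.3, 9], [0, 0, 0], 1], [[-0.5, 0.3, 9], [0, 0, 0], 1], [[-0.5, 0.3, 9], [0, 0, 0], 1]], "newtons": 40}}

```text
clock: 26.9
tool_pos: [0.5388, -0.2957, 0.017]
eef_rot: [0.723, 0.69, 0.0, 0.001]
contact_force: [-1.1, -0.8, 5.8]
opening: 0.262
finger_force: 40.0
```

```bash
python3 - <<'E'
from h import *
p,Q=place(.158,.003);go([([.537,-.294,.27],down(87.3)),(p+[0,0,.08],Q)])
E
```

```text
t 26.9 at [ 0.5388 -0.2957  0.017 ] open 0.262 ff 40.0
[0.15, -0.15, -25.3] [0.1, 0.0, 0.0]
[36.71, 7.09, -18.67] [0.1, 38.0, 0.1]
```

Call:
{"op": "carry_out", "data": {"rows": [[[0, 0, 0], [0, 0, 0], 1], [[0, 0, 0], [0, 0, 0], 1], [[0, 0, 0], [0, 0, 0], 1]]}}

```text
clock: 27.2
tool_pos: [0.5388, -0.2957, 0.017]
eef_rot: [0.723, 0.69, 0.0, 0.001]
contact_force: [0.0, -0.1, 5.3]
opening: 0.261
finger_force: 40.0
```

Call:
{"op": "carry_out", "data": {"rows": [[[0, 0, -5], [0, 0, 0], 1], [[0, 0, -10], [0, 0, 0], 1], [[0, 0, -15], [0, 0, 0], 1], [[0, 0, -20], [0, 0, 0], 1], [[0, 0, -25], [0, 0, 0], 1], [[0, 0, -25.3], [0, 0, 0], 1], [[10, 2, -25.3], [0, 0, 0], 1], [[20, 5, -25.3], [0, 10, 0], 1], [[36.7, 7, -24], [0, 38, 0], 1], [[36.7, 7, -24], [0, 38, 0], 1], [[36.7, 7, -24], [0, 38, 0], 1], [[36.7, 7, -24], [0, 38, 0], 1]]}}

```text
clock: 28.4
tool_pos: [0.609, -0.0075, 0.2556]
eef_rot: [0.687, 0.649, 0.235, -0.227]
contact_force: [0.0, -1.1, -1.9]
opening: 0.26
finger_force: 40.0
```

```bash
python3 - <<'E'
from h import *
p,Q=place(.158,.005);go([(p+.03*Z,Q),(p,Q)])
E
```

```text
t 28.4 at [ 0.609  -0.0075  0.2556] open 0.26 ff 40.0
[0.68, 1.38, 13.58] [-0.0, -0.1, -0.5]
[-1.98, 1.41, 14.98] [-0.0, -0.1, -0.5]
```

Call:
{"op": "carry_out", "data": {"rows": [[[0, 0, 0], [0, 0, 0], 1], [[0, 0, 0], [0, 0, 0], 1], [[0, 0, 0], [0, 0, 0], 1]]}}

```text
clock: 28.7
tool_pos: [0.6088, -0.0055, 0.259]
eef_rot: [0.685, 0.653, 0.235, -0.224]
contact_force: [-0.3, -0.7, -0.9]
opening: 0.259
finger_force: 40.0
```

```bash
python3 - <<'E'
from h import *
p,Q=place(.158,.005);go([(p+.03*Z,Q),(p,Q)])
E
```

```text
t 28.7 at [ 0.6088 -0.0055  0.259 ] open 0.259 ff 40.0
[0.35, 1.41, 13.72] [-0.0, 0.1, -0.0]
[-2.3, 1.42, 15.13] [-0.0, 0.1, -0.0]
```

Call:
{"op": "carry_out", "data": {"rows": [[[0.3, 1.4, 5], [0, 0, 0], 1], [[0.3, 1.4, 9], [0, 0, 0], 1], [[0.3, 1.4, 13.7], [0, 0, 0], 1], [[0.3, 1.4, 13.7], [0, 0, 0], 1], [[0.3, 1.4, 13.7], [0, 0, 0], 1], [[-0.8, 1.4, 14.3], [0, 0, 0], 1], [[-1.8, 1.4, 14.8], [0, 0, 0], 1], [[-2.3, 1.4, 15.1], [0, 0, 0], 1], [[-2.3, 1.4, 15.1], [0, 0, 0], 1], [[-2.3, 1.4, 15.1], [0, 0, 0], 1], [[-2.3, 1.4, 15.1], [0, 0, 0], 1]]}}

```text
clock: 29.8
tool_pos: [0.6267, 0.07, 0.1272]
eef_rot: [0.684, 0.653, 0.236, -0.225]
contact_force: [1.0, 0.3, -0.9]
opening: 0.259
finger_force: 40.0
```

```bash
python3 - <<'E'
from h import *
p,Q=place(.158,.005);go([(p,Q)])
E
```

```text
t 29.8 at [0.6267 0.07   0.1272] open 0.259 ff 40.0
[-0.22, -0.02, 0.05] [0.0, -0.0, 0.1]
```

Call:
{"op": "carry_out", "data": {"rows": [[[-0.2, 0, 0.1], [0, 0, 0], 1], [[-0.2, 0, 0.1], [0, 0, 0], 1], [[-0.2, 0, 0.1], [0, 0, 0], 0.5], [[-0.2, 0, 0.1], [0, 0, 0], 0.5], [[-0.2, 0, 0.1], [0, 0, 0], 0.5], [[-0.2, 0, 0.1], [0, 0, 0], 0.5], [[-0.2, 0, 0.1], [0, 0, 0], 0.5], [[-0.2, 0, 0.1], [0, 0, 0], 0.5], [[-0.2, 0, -3], [0, 0, 0], 0.5], [[-0.2, 0, -7], [0, 0, 0], 0.5], [[-0.2, 0, -12], [0, 0, 0], 0.5], [[-0.2, 0, -12], [0, 0, 0], 0.5]]}}

```text
clock: 31.0
tool_pos: [0.6271, -0.01, 0.2247]
eef_rot: [0.686, 0.651, 0.239, -0.22]
contact_force: [0.6, -0.6, -0.3]
opening: 0.504
finger_force: 0.0
```

```bash
python3 - <<'E'
from h import *
go([([.63,-.30,.29],down(87.3)),([.6305,-.311,.11],down(87.3))]);S,T=scene();chan(T)
E
```

```text
t 31.0 at [ 0.6271 -0.01    0.2247] open 0.504 ff 0.0
[-18.82, 1.95, -22.93] [0.6, -37.9, -0.3]
[-30.75, 1.91, -9.4] [0.6, -37.9, -0.3]
blank [442.7 301.6] [437, 288, 13, 24, 169] [ 0.7566 -0.2058]
blank [416.3 343.7] [409, 327, 16, 34, 448] [ 0.6303 -0.3135]
blank [318.9 381.3] [311, 362, 17, 38, 538] [ 0.4454 -0.342 ]
chan -10:187 -4:179 2:123 8:99 14:100 20:100 26:101 32:99 38:99 44:98 50:96 56:97 62:96 68:97 74:100 80:100 86:100 92:100 98:100 104:100 110:97 116:97 122:95 128:99 134:98 140:99 146:101 152:100 158:99 164:97 170:96 176:97 182:141 188:162 194:175 200:173 206:172 212:171 218:172 224:170 230:164 236:166 242:166 248:169 254:170 260:170 266:169 272:167 278:168 284:165 290:165 296:162 302:155 308:143 314:146 320:136 326:88 332:61 338:64 344:63 350:57 356:59 362:66
```

Call:
{"op": "carry_out", "data": {"rows": [[[3, 0, -4], [0, 0, 0], 0.4], [[4, 0, -5.1], [0, 0, 0], 0.4], [[-18.8, 1.9, -22.9], [0, -38, 0], 0.4], [[-18.8, 1.9, -22.9], [0, -38, 0], 0.4], [[-18.8, 1.9, -22.9], [0, -38, 0], 0.4], [[-18.8, 1.9, -22.9], [0, -38, 0], 0.4], [[-18.8, 1.9, -22.9], [0, -38, 0], 0.4], [[-18.8, 1.9, -22.9], [0, -38, 0], 0.4], [[-18.8, 1.9, -22.9], [0, -38, 0], 0.4], [[-18.8, 1.9, -22.9], [0, -38, 0], 0.4], [[-30.7, 1.9, -9.4], [0, -38, 0], 0.4], [[-30.7, 1.9, -9.4], [0, -38, 0], 0.4]]}}

```text
clock: 32.3
tool_pos: [0.6296, -0.2984, 0.1849]
eef_rot: [0.722, 0.692, 0.002, 0.001]
contact_force: [-0.1, -1.5, -0.8]
opening: 0.6
finger_force: 0.0
```

Call:
{"op": "carry_out", "data": {"rows": [[[0, 0, 0], [0, 0, 0], 0.4], [[0, 0, 0], [0, 0, 0], 0.4]]}}

```text
clock: 32.5
tool_pos: [0.6283, -0.2993, 0.185]
eef_rot: [0.723, 0.691, 0.0, -0.001]
contact_force: [-0.1, -0.1, 0.8]
opening: 0.598
finger_force: 0.0
```

```bash
python3 - <<'E'
from h import *
go([([.6305,-.311,.013],down(87.3))]);S,T=scene()
E
```

```text
t 32.5 at [ 0.6283 -0.2993  0.185 ] open 0.598 ff 0.0
[-1.2, 0.29, 17.19] [-0.1, -0.1, 0.2]
blank [442.6 301.7] [437, 288, 13, 24, 169] [ 0.7561 -0.2061]
blank [416.4 343.7] [409, 327, 16, 34, 448] [ 0.6305 -0.3136]
blank [318.9 381.3] [311, 362, 17, 38, 542] [ 0.4454 -0.342 ]
```

Call:
{"op": "carry_out", "data": {"rows": [[[-1.2, 0.3, 5], [0, 0, 0], 0.4], [[-1.2, 0.3, 9], [0, 0, 0], 0.4], [[-1.2, 0.3, 13], [0, 0, 0], 0.4], [[-1.2, 0.3, 16], [0, 0, 0], 0.4], [[-1.2, 0.3, 17.2], [0, 0, 0], 0.4], [[-1.2, 0.3, 17.2], [0, 0, 0], 0.4], [[-1.2, 0.3, 17.2], [0, 0, 0], 1], [[-1.2, 0.3, 17.2], [0, 0, 0], 1], [[-1.2, 0.3, 17.2], [0, 0, 0], 1], [[-1.2, 0.3, 17.2], [0, 0, 0], 1], [[-1.2, 0.3, 17.2], [0, 0, 0], 1], [[-1.2, 0.3, 17.2], [0, 0, 0], 1]], "newtons": 40}}

```text
clock: 33.8
tool_pos: [0.6314, -0.3136, 0.014]
eef_rot: [0.723, 0.69, 0.0, 0.001]
contact_force: [-0.2, -0.2, 5.6]
opening: 0.255
finger_force: 39.6
```

```bash
python3 - <<'E'
from h import *
p,Q=place(.22,.003);go([([.6305,-.311,.28],down(87.3)),(p+[0,0,.08],Q)]);print(p)
E
```

```text
t 33.8 at [ 0.6314 -0.3136  0.014 ] open 0.255 ff 39.6
[0.24, -0.05, -26.6] [0.1, 0.0, 0.0]
[32.4, -2.25, -21.51] [0.1, 38.0, 0.1]
[0.62371505 0.01123666 0.1489445 ]
```

Call:
{"op": "carry_out", "data": {"rows": [[[0, 0, -5], [0, 0, 0], 1], [[0, 0, -10], [0, 0, 0], 1], [[0, 0, -15], [0, 0, 0], 1], [[0, 0, -20], [0, 0, 0], 1], [[0, 0, -25], [0, 0, 0], 1], [[0, 0, -27], [0, 0, 0], 1], [[10, -0.7, -27], [0, 10, 0], 1], [[20, -1.5, -26], [0, 25, 0], 1], [[32.4, -2.2, -25], [0, 38, 0], 1], [[32.4, -2.2, -25], [0, 38, 0], 1], [[32.4, -2.2, -25], [0, 38, 0], 1], [[32.4, -2.2, -25], [0, 38, 0], 1]]}}

```text
clock: 35.0
tool_pos: [0.6236, -0.017, 0.2607]
eef_rot: [0.687, 0.65, 0.235, -0.226]
contact_force: [1.3, 0.8, -1.3]
opening: 0.253
finger_force: 39.6
```

Call:
{"op": "carry_out", "data": {"rows": [[[0, 0, 0], [0, 0, 0], 1], [[0, 0, 0], [0, 0, 0], 1]]}}

```text
clock: 35.2
tool_pos: [0.6232, -0.0129, 0.2643]
eef_rot: [0.683, 0.654, 0.235, -0.225]
contact_force: [-0.3, -0.2, -1.1]
opening: 0.26
finger_force: 39.6
```

```bash
python3 - <<'E'
from h import *
p,Q=place(.22,.004);go([(p+.03*Z,Q),(p,Q)])
E
```

```text
t 35.2 at [ 0.6232 -0.0129  0.2643] open 0.26 ff 39.6
[-2.45, -0.04, 9.13] [-0.2, 0.0, 0.2]
[-5.1, -0.05, 10.53] [-0.2, 0.0, 0.2]
```

Call:
{"op": "carry_out", "data": {"rows": [[[-1, 0, 4], [0, 0, 0], 1], [[-2.4, 0, 9.1], [0, 0, 0], 1], [[-2.4, 0, 9.1], [0, 0, 0], 1], [[-2.4, 0, 9.1], [0, 0, 0], 1], [[-3.4, 0, 9.6], [0, 0, 0], 1], [[-4.4, 0, 10.1], [0, 0, 0], 1], [[-5.1, 0, 10.5], [0, 0, 0], 1], [[-5.1, 0, 10.5], [0, 0, 0], 1], [[-5.1, 0, 10.5], [0, 0, 0], 1], [[-5.1, 0, 10.5], [0, 0, 0], 1]]}}

```text
clock: 36.2
tool_pos: [0.6255, 0.0106, 0.1512]
eef_rot: [0.684, 0.653, 0.236, -0.225]
contact_force: [-0.1, 0.8, -0.3]
opening: 0.249
finger_force: 39.6
```

```bash
python3 - <<'E'
from h import *
p,Q=place(.22,.004);go([(p,Q)])
E
```

```text
t 36.2 at [0.6255 0.0106 0.1512] open 0.249 ff 39.6
[-0.01, -0.18, 0.17] [0.0, -0.0, 0.1]
```

Call:
{"op": "carry_out", "data": {"rows": [[[0, -0.2, 0.2], [0, 0, 0], 1], [[0, -0.2, 0.2], [0, 0, 0], 1], [[0, -0.2, 0.2], [0, 0, 0], 0.5], [[0, -0.2, 0.2], [0, 0, 0], 0.5], [[0, -0.2, 0.2], [0, 0, 0], 0.5], [[0, -0.2, 0.2], [0, 0, 0], 0.5], [[0, -0.2, 0.2], [0, 0, 0], 0.5], [[0, -0.2, 0.2], [0, 0, 0], 0.5], [[0, -0.2, -3], [0, 0, 0], 0.5], [[0, -0.2, -7], [0, 0, 0], 0.5], [[0, -0.2, -12], [0, 0, 0], 0.5], [[0, -0.2, -12], [0, 0, 0], 0.5]]}}

```text
clock: 37.4
tool_pos: [0.6238, -0.068, 0.25]
eef_rot: [0.686, 0.651, 0.239, -0.22]
contact_force: [0.5, -0.3, 0.7]
opening: 0.5
finger_force: 0.0
```

```bash
python3 - <<'E'
from h import *
go([([.55,-.25,.30],down(87.3)),([.446,-.339,.11],down(87.3))]);S,T=scene();chan(T)
E
```

```text
t 37.4 at [ 0.6238 -0.068   0.25  ] open 0.5 ff 0.0
[-11.55, -6.31, -15.4] [0.7, -37.9, -0.3]
[-30.64, -16.37, -6.3] [0.7, -37.9, -0.3]
blank [442.6 301.5] [437, 287, 13, 25, 171] [ 0.7566 -0.2054]
blank [318.9 381.2] [311, 362, 17, 38, 526] [ 0.4455 -0.3418]
chan -10:185 -4:176 2:121 8:98 14:98 20:99 26:98 32:98 38:97 44:95 50:96 56:95 62:93 68:96 74:97 80:99 86:99 92:98 98:99 104:97 110:96 116:96 122:94 128:95 134:97 140:97 146:98 152:97 158:96 164:97 170:94 176:94 182:94 188:96 194:99 200:99 206:99 212:99 218:98 224:96 230:95 236:96 242:145 248:165 254:169 260:169 266:168 272:165 278:167 284:164 290:163 296:162 302:164 308:164 314:168 320:170 326:171 332:169 338:166 344:166 350:164 356:161 362:157
```

Four blanks are in the channel, covering 4 to 242 mm. The last one is C.

Call:
{"op": "carry_out", "data": {"rows": [[[-11.5, -6.3, -15.4], [0, -38, 0], 0.4], [[-11.5, -6.3, -15.4], [0, -38, 0], 0.4], [[-11.5, -6.3, -15.4], [0, -38, 0], 0.4], [[-11.5, -6.3, -15.4], [0, -38, 0], 0.4], [[-11.5, -6.3, -15.4], [0, -38, 0], 0.4], [[-30.6, -16.4, -6.3], [0, -38, 0], 0.4], [[-30.6, -16.4, -6.3], [0, -38, 0], 0.4], [[-30.6, -16.4, -6.3], [0, -38, 0], 0.4], [[-30.6, -16.4, -6.3], [0, -38, 0], 0.4], [[-30.6, -16.4, -6.3], [0, -38, 0], 0.4], [[-30.6, -16.4, -6.3], [0, -38, 0], 0.4], [[-30.6, -16.4, -6.3], [0, -38, 0], 0.4]]}}

```text
clock: 38.7
tool_pos: [0.4437, -0.3335, 0.1062]
eef_rot: [0.723, 0.691, 0.001, -0.001]
contact_force: [0.3, 0.8, 0.2]
opening: 0.599
finger_force: 0.0
```

Call:
{"op": "carry_out", "data": {"rows": [[[0, 0, 0], [0, 0, 0], 0.4], [[0, 0, 0], [0, 0, 0], 0.4]]}}

```text
clock: 38.9
tool_pos: [0.4455, -0.3342, 0.1081]
eef_rot: [0.723, 0.691, 0.001, 0.001]
contact_force: [-0.5, -0.5, 0.3]
opening: 0.6
finger_force: 0.0
```

```bash
python3 - <<'E'
from h import *
go([([.446,-.339,.013],down(87.3))]);S,T=scene()
E
```

```text
t 38.9 at [ 0.4455 -0.3342  0.1081] open 0.6 ff 0.0
[-0.47, 0.04, 9.51] [0.2, 0.0, 0.2]
blank [305.3 280. ] [242, 260, 138, 63, 2627] [0.5553 0.0012]
blank [442.6 301.5] [437, 288, 13, 24, 171] [ 0.7566 -0.2054]
blank [319.  381.3] [311, 362, 17, 38, 536] [ 0.4455 -0.3421]
```

Call:
{"op": "carry_out", "data": {"rows": [[[-0.5, 0, 0], [0, 0, 0], 0.4], [[-0.5, 0, 3], [0, 0, 0], 0.4], [[-0.5, 0, 6], [0, 0, 0], 0.4], [[-0.5, 0, 8.5], [0, 0, 0], 0.4], [[-0.5, 0, 9.5], [0, 0, 0], 0.4], [[-0.5, 0, 9.5], [0, 0, 0], 0.4], [[-0.5, 0, 9.5], [0, 0, 0], 1], [[-0.5, 0, 9.5], [0, 0, 0], 1], [[-0.5, 0, 9.5], [0, 0, 0], 1], [[-0.5, 0, 9.5], [0, 0, 0], 1], [[-0.5, 0, 9.5], [0, 0, 0], 1], [[-0.5, 0, 9.5], [0, 0, 0], 1]], "newtons": 40}}

```text
clock: 40.2
tool_pos: [0.4433, -0.3406, 0.0121]
eef_rot: [0.723, 0.69, 0.0, 0.001]
contact_force: [-1.1, 0.1, 5.7]
opening: 0.268
finger_force: 38.6
```

```bash
python3 - <<'E'
from h import *
p,Q=place(.282,.004);go([([.55,-.25,.30],down(87.3)),(p+[0,0,.09],Q)]);print(p)
E
```

```text
t 40.2 at [ 0.4433 -0.3406  0.0121] open 0.268 ff 38.6
[9.53, 10.27, -28.78] [0.1, 0.0, 0.0]
[30.35, 16.41, -25.31] [0.1, 38.0, 0.1]
[ 0.6210622  -0.04490592  0.17514123]
```

Call:
{"op": "carry_out", "data": {"rows": [[[0, 0, -5], [0, 0, 0], 1], [[0, 0, -10], [0, 0, 0], 1], [[0, 0, -15], [0, 0, 0], 1], [[0, 0, -20], [0, 0, 0], 1], [[3, 3, -25], [0, 0, 0], 1], [[6, 6, -28.5], [0, 0, 0], 1], [[9.5, 10, -28.5], [0, 5, 0], 1], [[30.3, 16.4, -28], [0, 38, 0], 1], [[30.3, 16.4, -28], [0, 38, 0], 1], [[30.3, 16.4, -28], [0, 38, 0], 1], [[30.3, 16.4, -28], [0, 38, 0], 1], [[30.3, 16.4, -28], [0, 38, 0], 1]]}}

```text
clock: 41.4
tool_pos: [0.6203, -0.048, 0.286]
eef_rot: [0.686, 0.65, 0.235, -0.228]
contact_force: [0.5, -0.1, -2.0]
opening: 0.273
finger_force: 38.7
```

Call:
{"op": "carry_out", "data": {"rows": [[[0, 0, 0], [0, 0, 0], 1], [[0, 0, 0], [0, 0, 0], 1]]}}

```text
clock: 41.6
tool_pos: [0.6201, -0.0448, 0.2907]
eef_rot: [0.683, 0.654, 0.235, -0.225]
contact_force: [-0.3, -1.2, -1.7]
opening: 0.268
finger_force: 38.7
```

```bash
python3 - <<'E'
from h import *
p,Q=place(.282,.004);go([(p+.03*Z,Q),(p,Q)])
E
```

```text
t 41.6 at [ 0.6201 -0.0448  0.2907] open 0.268 ff 38.7
[-4.46, 0.11, 7.7] [-0.1, 0.0, 0.1]
[-7.11, 0.11, 9.11] [-0.1, 0.0, 0.1]
```

Call:
{"op": "carry_out", "data": {"rows": [[[-2, 0, 4], [0, 0, 0], 1], [[-4.4, 0, 7.7], [0, 0, 0], 1], [[-4.4, 0, 7.7], [0, 0, 0], 1], [[-4.4, 0, 7.7], [0, 0, 0], 1], [[-5.4, 0, 8.2], [0, 0, 0], 1], [[-6.4, 0, 8.7], [0, 0, 0], 1], [[-7.1, 0, 9.1], [0, 0, 0], 1], [[-7.1, 0, 9.1], [0, 0, 0], 1], [[-7.1, 0, 9.1], [0, 0, 0], 1], [[-7.1, 0, 9.1], [0, 0, 0], 1]]}}

```text
clock: 42.6
tool_pos: [0.6209, -0.0449, 0.1766]
eef_rot: [0.684, 0.653, 0.236, -0.225]
contact_force: [-0.3, -0.6, -1.7]
opening: 0.266
finger_force: 38.7
```

```bash
python3 - <<'E'
from h import *
p,Q=place(.282,.004);go([(p,Q)])
E
```

```text
t 42.6 at [ 0.6209 -0.0449  0.1766] open 0.266 ff 38.7
[-0.09, 0.01, 0.12] [0.0, -0.0, 0.1]
```

Call:
{"op": "carry_out", "data": {"rows": [[[-0.1, 0, 0.1], [0, 0, 0], 1], [[-0.1, 0, 0.1], [0, 0, 0], 1], [[-0.1, 0, 0.1], [0, 0, 0], 0.5], [[-0.1, 0, 0.1], [0, 0, 0], 0.5], [[-0.1, 0, 0.1], [0, 0, 0], 0.5], [[-0.1, 0, 0.1], [0, 0, 0], 0.5], [[-0.1, 0, 0.1], [0, 0, 0], 0.5], [[-0.1, 0, 0.1], [0, 0, 0], 0.5], [[-0.1, 0, -3], [0, 0, 0], 0.5], [[-0.1, 0, -7], [0, 0, 0], 0.5], [[-0.1, 0, -12], [0, 0, 0], 0.5], [[-0.1, 0, -12], [0, 0, 0], 0.5]]}}

```text
clock: 43.8
tool_pos: [0.6208, -0.1246, 0.2749]
eef_rot: [0.686, 0.651, 0.239, -0.22]
contact_force: [0.2, 0.5, -0.3]
opening: 0.499
finger_force: 0.0
```

Call:
{"op": "carry_out", "data": {"rows": [[[-7, 0, -10], [0, 0, 0], 0.5], [[-14, 0, -10], [0, 0, 0], 0.5], [[-14, 0, -10], [0, 0, 0], 0.5], [[-14, 0, -10], [0, 0, 0], 0.5], [[-14, 0, -10], [0, 0, 0], 0.5], [[-14, 0, -10], [0, 0, 0], 0.5], [[-14, 0, -10], [0, 0, 0], 0.5]]}}

```text
clock: 44.5
tool_pos: [0.6094, -0.2891, 0.263]
eef_rot: [0.683, 0.654, 0.236, -0.226]
contact_force: [-0.2, 0.7, 0.5]
opening: 0.502
finger_force: 0.0
```

```bash
python3 - <<'E'
from h import *
go([]);S,T=scene();chan(T)
c=np.zeros((560,800,3),np.uint8);c[:240]=cv2.resize(T["image"][210:306,180:500],None,fx=2.5,fy=2.5,interpolation=2);c[240:560,:640]=cv2.resize(S["image"][190:350,220:540],None,fx=2,fy=2)
cv2.imwrite("pics/f.png",c[:,:,::-1])
E
```

```text
t 44.5 at [ 0.6094 -0.2891  0.263 ] open 0.502 ff 0.0
blank [442.6 301.5] [437, 288, 13, 24, 170] [ 0.7566 -0.2054]
chan -10:175 -4:167 2:112 8:90 14:92 20:91 26:91 32:91 38:90 44:88 50:88 56:88 62:89 68:90 74:90 80:91 86:91 92:91 98:90 104:91 110:89 116:87 122:86 128:90 134:89 140:90 146:91 152:91 158:89 164:89 170:86 176:88 182:89 188:90 194:91 200:92 206:92 212:91 218:92 224:90 230:89 236:88 242:86 248:89 254:89 260:89 266:92 272:92 278:89 284:89 290:89 296:90 302:123 308:152 314:159 320:163 326:162 332:160 338:159 344:157 350:156 356:154 362:153
```

View pics/f.png

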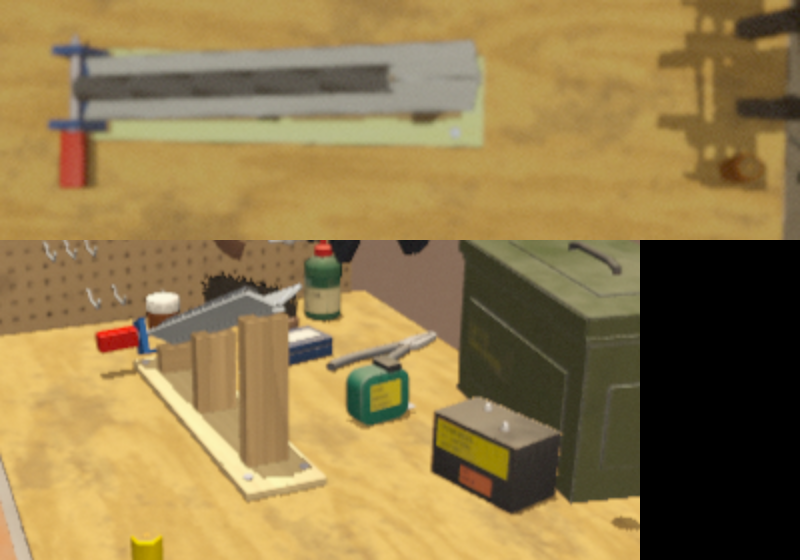

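All five blanks lie in one close row at top-crop (75–390,80), the pin is home at (72,155), and the bystanders look untouched. The gripper is clear, so I hand in.

```bash
python3 -c "
from plant import r
print(r.finish_job())"
```

```text
the job is handed in; nothing more can be done
None
```

The job is handed in: the last pictures show the stop pin home through both cheeks and all five dark blanks in one close row along the fold against it, with nothing held and the tape measure, bit case and jar left alone; the hand-in call returned no verdict.

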